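Make up three test-firing kits

ROBOT

A 6-joint arm with a two-finger parallel gripper is mounted at the origin on the work surface. World frame = base frame: x ahead of the robot, y to its left, z up, the work surface at z = 0. Lengths are in m, angles in rad, forces in N, time in s.
With the tool pointing down it reaches from about 0.35 to 0.725 m from the base axis. Payload 4.3 kg.
Tool frame: the origin (TCP) lies at the very end of the fingers, on their centre line; the grasp point (between the pads) lies 19 mm behind it; z points along the fingers, y is the direction in which the jaws open and shut (so a half turn about z gives the same grasp; the last joint's range is limited). The gripper opens to 85 mm and grips with 20 to 120 N. Pads are 22 mm wide; open, the fingers measure 114 mm over their backs; the gripper's body (76 mm by 85 mm) begins 54 mm behind the grasp point. The pads swing forward as they close: fully open they stand 13 mm farther back than shut.
Start: joints at [-1.249, 0.377, 0.081, 1.274, 0, 1.46], TCP at [0.241, -0.522, 0.231] pointing down, gripper open.
Joint ranges: [-2.72, 2.72], [-0.84, 1.66], [-1.02, 1.22], [-1.77, 2.12], [-1.37, 1.28], [-3.14, 3.14]. Speed limits (rad/s): [2.57, 2.57, 3.14, 3.14, 3.14, 3.14].

INTERFACE

Orientations are given as a 3x3 rotation matrix whose columns are the frame's x, y, z axes.
In Python, from station import ctrl gives the robot as it stands. The module is installed in compiled form; this text tells all that it offers.
- The arm moves only by the tool play_rows, never from a script. Its argument "plan" is text: rows parted by semicolons, each of 6 numbers parted by spaces: the shift along the tool's x, y, z in m, then the turn, a rotation vector about the tool's x, y, z in rad. In form: tx ty tz ax ay az; .... A call has 1 to 5 rows; each row shifts and turns the commanded pose from where the row before left it, along the tool's axes as they then stand; what a row does not reach is not made up. A row lasts 1/10 s, in which the tool goes at most 50 mm and 8.59 degrees, less where a joint would pass 70% of its speed; a pose out of reach is approached as far as the arm can. A call is refused whole if a number of a shift passes 0.05 or a number of a turn 0.15, either way. A call with a gripper value outside its range is refused whole. "jaw" is the closure, from 0 (fully open) to 1 (shut), set as the call begins (left out, the last holds). The fingers move at their own pace and stop on an object; "force" is the grip in N (left out, the last holds). Time passes only in rows, so rows that do not move let the fingers close. It gives the time, the measured TCP pose, the force and the opening at its end, in the units of the state.
- ctrl.get_obs(): the state, without advancing time (a new reading comes with each control period).
- ctrl.camera(name): name is "scene" or "top" or "wrist"; returns (picture, depth): 400x640x3 uint8, blue, green, red; 400x640 float32, m along the optical axis (not along the pixel's ray), 0 where there is no reading.
- ctrl.camera_params(name): a dict with "fx", "fy", "cx", "cy" (pixels), "R" (3x3) and "t" (3): a world point X has camera coordinates R X + t; the wrist camera has in their place "tool_from_camera" (4x4, takes a point from camera to tool coordinates, whose origin is the TCP and whose axes are the flange's). Camera axes: x right, y down, z forward; pixel columns grow to the right and rows downward; lengths in m; the calibration is good to about 2 mm. The wrist camera is an equidistant fisheye: a pixel r from the principal point sees the ray r / f radians off the axis. A picture is of the moment at which its call begins: read the wrist's pose just before it. camera_params takes no time and is no camera call.
- ctrl.finish_job(): hands the job in, once; it reports no verdict.
The state is a dict: "t": time; "joint_positions": joint angles; "qvel": joint speeds; "tau": joint torques, N m; "tool_pos": TCP position; "ee_rot": TCP orientation; "contact_force": force on the tool from outside, world axes, zero at the start; "moment": the same for the moment, N m; "gripper_width": opening from 0.0 (shut) to 1.0 (fully open).
Only numpy, scipy, OpenCV 4.12 (cv2) and the standard library are available. Lean on these libraries where they do the work, as an engineer would, in place of code of your own. Each camera call takes 0.05 s, during which the arm holds its last target. There are 200 camera calls.

TASK

Make up the three firing kits in the grey trays: in the tray with the square tile, the three-armed stilt goes on the middle of the tile and the tall pot in the middle of the bare half; in the tray with the round tile, the square hollow kiln post goes on the middle of the tile and the squat pot in the middle of the bare half; in the tray with the oblong tile, only the clip, on the middle of the tile and lengthwise along it. Set everything down the same way up as it stands now and without dropping it, and leave the spatula and the bowl where they lie.

Things in the scene. Friction and masses are not known exactly. Their poses are not given: they have to be found in the camera images.
- tray_square: Shallow grey plastic tray, 100 (x) by 150 (y) mm outside, 15 high, walls and floor 3 thick, fixed to the bench. Origin: centre of its underside. A matte white test tile, 6 thick, is fixed on its floor, centred 36 mm towards its own +y end, tile top 9 mm above the tray's underside: a square tile, 66 by 66. The other half of the floor is bare, its middle 36 mm from the origin towards -y, floor surface 3 mm above the underside.
- tray_round: Shallow grey plastic tray, 100 (x) by 150 (y) mm outside, 15 high, walls and floor 3 thick, fixed to the bench. Origin: centre of its underside. A matte white test tile, 6 thick, is fixed on its floor, centred 36 mm towards its own +y end, tile top 9 mm above the tray's underside: a round tile, 66 in diameter. The other half of the floor is bare, its middle 36 mm from the origin towards -y, floor surface 3 mm above the underside.
- tray_oblong: Shallow grey plastic tray, 100 (x) by 150 (y) mm outside, 15 high, walls and floor 3 thick, fixed to the bench. Origin: centre of its underside. A matte white test tile, 6 thick, is fixed on its floor, centred 36 mm towards its own +y end, tile top 9 mm above the tray's underside: an oblong tile, 86 (along the tray's x) by 40 (along y). The other half of the floor is bare, its middle 36 mm from the origin towards -y, floor surface 3 mm above the underside.
- stilt: White ceramic kiln stilt, loose, about 50 g: three arms at 120 degrees round a hub 18 mm in diameter, one along its own +x. Each arm is 10 mm wide, its underside 8 and its top 20 mm above the bench, and ends in an upright pointed leg 10 mm thick and 28 high, 22 mm from the centre (54 mm across in all). Can be gripped across one arm, 14 mm from the centre. Origin: on the centre line at foot level; z up.
- tall_pot: Tall white plastic pot with its lid shut (one solid), loose, about 90 g: 38 mm diameter, lid 41 mm diameter over the top 12 mm, 56 high in all. Origin: centre of its underside; z up.
- squat_pot: Squat white plastic pot with its lid shut (one solid), loose, about 100 g: 52 mm diameter, lid 55 mm diameter over the top 10 mm, 34 high in all. Origin: centre of its underside; z up.
- kiln_post: Off-white ceramic kiln post, loose, about 90 g: upright square tube, 32 by 32 mm outside (sides along its x and y), 18 mm square hole, 50 high. Origin: centre of its underside; z up.
- clip: Steel magnetic clip (it does not cling to anything here), loose, about 60 g, lying on its flat magnet base: 56 mm long (its x) by 24 wide (its y); dark base 8 thick, above it a sprung steel top leaf sloping from about 11 to 25 mm high, rising towards its +x. Grip it across its 24 mm width. Origin: centre of its underside; z up.
- spatula: Bystander: offset spatula lying loose at the right of the trays, wooden handle 110 mm long and 16 thick, thin steel blade 24 wide, 225 mm long in all (its x). Origin: underside, where the handle meets the neck.
- bowl: Bystander: small empty terracotta bowl standing loose at the left of the trays, 90 mm diameter, 42 high. Origin: centre of its underside.
Not all that is in view belongs to the job. What is shaped like the stilt but blue is not meant.

How it is judged:
By the outcome, as a careful person would: the job done as asked, in the order asked, and still so for the second after the job is handed in, with the robot touching nothing.
It also fails if it takes over 134 s, if anything falls off the work surface, if the arm or the gripper's body presses on something with over 40 N, if the wrist force passes 120 N, or if a joint passes its speed limit or range.

## Working session

There is one attempt and no reset: what is moved stays moved. The work goes in short steps, Python scripts to look and compute and a tool call to move; the robot and the scene stay as the last step left them, time stands still between calls to the robot, and variables do not carry over. Pictures are saved under pics/ and viewed, about 12 in all and at most 16, crops included, and the job is handed in when it is done.

Besides the shell and the picture viewer there is one more tool, called after "Emit:" as name(argument=value, ...), one argument or row to a line, values as JSON. play_rows: Moves the arm, as the interface text tells. Its arguments: {"type":"object","properties":{"plan":{"type":"string"},"jaw":{"type":"number"},"force":{"type":"number"}},"required":["plan"]}

```bash
mkdir -p pics
cat > h.py <<'E'
import numpy as np, cv2, sys
from station import ctrl
def ray(name,u,v):
    p=ctrl.camera_params(name); d=np.array([(u-p['cx'])/p['fx'],(v-p['cy'])/p['fy'],1.])
    R=np.array(p['R']);t=np.array(p['t']); return -R.T@t, R.T@d
def onplane(name,u,v,z):
    c,d=ray(name,u,v); return c+d*(z-c[2])/d[2]
def cloud(name,depth):
    p=ctrl.camera_params(name); v,u=np.mgrid[:depth.shape[0],:depth.shape[1]]
    P=np.stack([(u-p['cx'])/p['fx']*depth,(v-p['cy'])/p['fy']*depth,depth],-1)
    return (P-np.array(p['t']))@np.array(p['R'])
E
python3 - <<'E'
from h import *
np.set_printoptions(precision=4,suppress=True)
o=ctrl.get_obs();print(o['t'],o['tool_pos'],o['ee_rot'],o['gripper_width'])
for n in ['scene','top']:
    im,d=ctrl.camera(n);np.savez('pics/%s0.npz'%n,im=im,d=d);cv2.imwrite('pics/%s0.png'%n,im)
    p=ctrl.camera_params(n);print(n,p['fx'],p['fy'],p['cx'],p['cy'],-np.array(p['R']).T@p['t'],p['R'])
    print((d>0).mean())
p=ctrl.camera_params('wrist');print(p)
E
```

```text
0.0 [ 0.2404 -0.5216  0.2304] [[ 0.9082  0.4185 -0.0006]
 [ 0.4185 -0.9082  0.002 ]
 [ 0.0002 -0.002  -1.    ]] 1.0011522131221213
scene 468.1694043840653 468.1694043840653 320.72004723763405 203.28915074749798 [ 1.197  -0.8013  0.8106] [[ 0.7633  0.646   0.0128]
 [ 0.3927 -0.4481 -0.8031]
 [-0.513   0.618  -0.5958]]
0.9940859375
top 375.701240474002 375.701240474002 314.83586195311204 204.21703753573038 [ 0.3614 -0.0199  1.1975] [[ 0.0185 -0.9998  0.0016]
 [-0.9899 -0.0185 -0.1405]
 [ 0.1405  0.001  -0.9901]]
0.9960859375
{'fx': 309.70691628693146, 'fy': 309.70691628693146, 'cx': 312.1981706110156, 'cy': 197.58118934436288, 'tool_from_camera': array([[-0.0004, -0.9653, -0.261 ,  0.0664],
       [ 1.    , -0.0002, -0.0005, -0.0012],
       [ 0.0004, -0.261 ,  0.9653, -0.1431],
       [ 0.    ,  0.    ,  0.    ,  1.    ]])}
```

View pics/scene0.png

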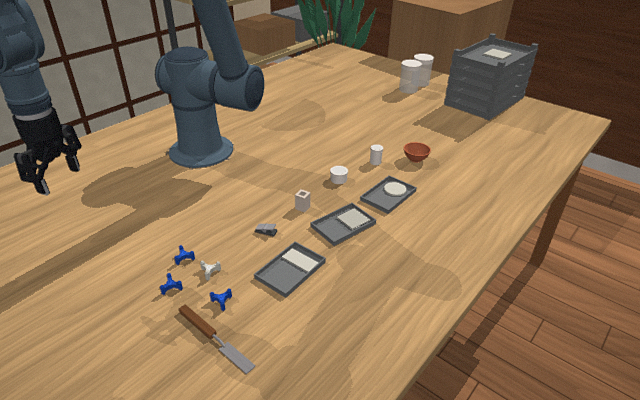

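View pics/top0.png

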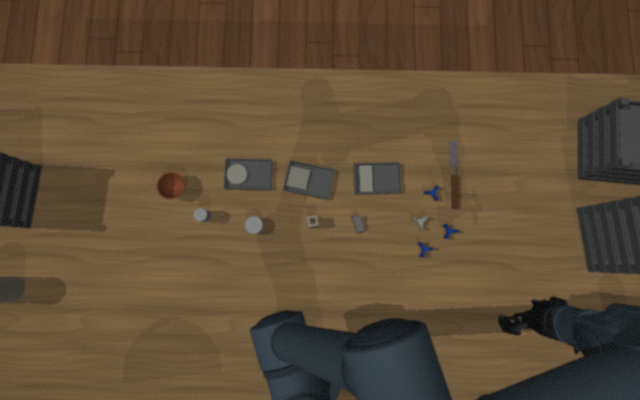

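The scene view shows the trays round (388,194), square (343,223) and oblong (290,268). The loose parts are the tall pot (376,155), squat pot (339,175), post (303,200) and clip (265,230). Four stilt shapes are at (209,269), (184,255), (171,284) and (221,297). Only (209,269) is white, top view (422,221), so that one should be the stilt and the other three are blue decoys. I'll confirm it in a crop while measuring.

Run:
```python
from h import *
np.set_printoptions(precision=4,suppress=True)
for n in ['top','scene']:
    f=np.load('pics/%s0.npz'%n);im,d=f['im'],f['d'];P=cloud(n,d)
    m=((P[...,2]>.007)&(P[...,2]<.12)&(P[...,0]>.3)&(P[...,0]<.75)&(abs(P[...,1])<.5)&(d>0)).astype(np.uint8)
    b=(abs(P[...,2])<.03)&(P[...,0]>.3)&(P[...,0]<.7)&(abs(P[...,1])<.45)
    print(n,'bench z med',np.median(P[...,2][b]),P[...,2][b].std())
    k,l,s,c=cv2.connectedComponentsWithStats(m)
    for i in range(1,k):
        if s[i,4]<25: continue
        q=P[l==i]; top=np.percentile(q[:,2],95); t=q[q[:,2]>top-.006]
        print(c[i].round(0),s[i,4],'ztop %.3f'%top,'xy',t[:,:2].mean(0),'bbox',(q.min(0)[:2]),(q.max(0)[:2]),'bgr',im[l==i].mean(0).round())
f=np.load('pics/scene0.npz')['im'];g=np.load('pics/top0.npz')['im']
A=cv2.resize(f[230:320,150:260],None,fx=5,fy=5,interpolation=2)
B=cv2.resize(g[180:260,400:480],(400,400),interpolation=2)
B=cv2.copyMakeBorder(B,0,50,0,0,0)[:450]
cv2.imwrite('pics/stilt.png',cv2.resize(np.hstack([A,B]),None,fx=.8,fy=.8))
```

```text
top bench z med 0.00028795094812717126 0.004337732170610275
[241. 174.] 465 ztop 0.017 xy [0.6245 0.2133] bbox [0.5732 0.1259] [0.6744 0.2769] bgr [88. 96. 99.]
[301. 178.] 520 ztop 0.017 xy [0.6101 0.0166] bbox [ 0.5468 -0.0786] [0.6725 0.0841] bgr [86. 94. 96.]
[371. 178.] 449 ztop 0.017 xy [ 0.6192 -0.2105] bbox [ 0.5651 -0.2927] [ 0.6735 -0.1394] bgr [88. 96. 98.]
[454. 190.] 247 ztop 0.018 xy [ 0.579  -0.4643] bbox [ 0.5254 -0.4761] [ 0.67   -0.4541] bgr [34. 53. 75.]
[169. 185.] 547 ztop 0.044 xy [0.5784 0.4392] bbox [0.5328 0.3903] [0.6198 0.4804] bgr [33. 50. 86.]
[432. 193.] 101 ztop 0.027 xy [ 0.5716 -0.3898] bbox [ 0.549  -0.4098] [ 0.5944 -0.3649] bgr [87. 54. 45.]
[201. 215.] 185 ztop 0.059 xy [0.4862 0.3326] bbox [0.4655 0.3123] [0.5054 0.3533] bgr [107. 111. 113.]
[312. 221.] 95 ztop 0.053 xy [ 0.4731 -0.0104] bbox [ 0.454  -0.0268] [0.4916 0.0075] bgr [ 91. 103. 112.]
[357. 223.] 131 ztop 0.025 xy [ 0.4798 -0.1503] bbox [ 0.4432 -0.1724] [ 0.4979 -0.1356] bgr [87. 90. 92.]
[253. 225.] 246 ztop 0.038 xy [0.4587 0.1721] bbox [0.4326 0.1448] [0.4831 0.198 ] bgr [123. 125
[... 1086 characters left out ...]
58] [ 0.5016 -0.1372] bgr [116. 115. 116.]
[293. 265.] 914 ztop 0.017 xy [ 0.6199 -0.2145] bbox [ 0.565  -0.2979] [ 0.6736 -0.1395] bgr [129. 135. 136.]
[183. 255.] 185 ztop 0.027 xy [ 0.3957 -0.3635] bbox [ 0.3697 -0.3899] [ 0.4198 -0.347 ] bgr [133.  65.  36.]
[209. 268.] 195 ztop 0.026 xy [ 0.4801 -0.3529] bbox [ 0.4543 -0.3753] [ 0.5006 -0.3266] bgr [147. 157. 160.]
[170. 284.] 208 ztop 0.026 xy [ 0.4526 -0.4445] bbox [ 0.4304 -0.4701] [ 0.4771 -0.4253] bgr [130.  61.  32.]
[221. 297.] 213 ztop 0.028 xy [ 0.575 -0.396] bbox [ 0.5507 -0.4116] [ 0.5975 -0.3684] bgr [136.  64.  33.]
[199. 323.] 473 ztop 0.018 xy [ 0.5853 -0.4684] bbox [ 0.5243 -0.4789] [ 0.671  -0.4574] bgr [ 49.  73. 107.]
```

View pics/stilt.png

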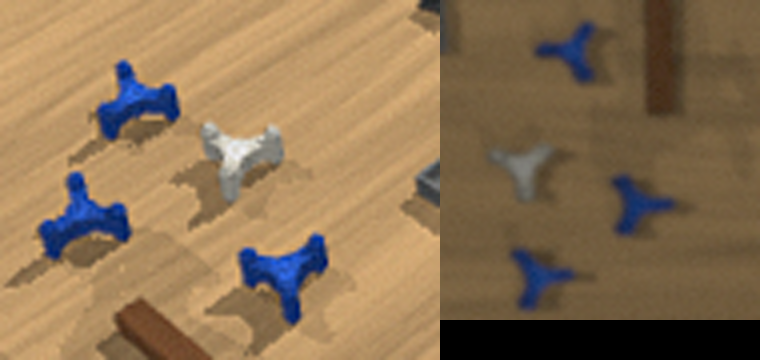

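The white stilt at scene (209,269), left middle of the crop, is the only white one, so it is the stilt meant. Heights check out: post 52 mm, tall pot 59, squat 37, stilt 27 and tray rim 17, each about 2 mm over. Next I'll write a move helper and go over the stilt.

```bash
cat >> h.py <<'E'
from scipy.spatial.transform import Rotation as Ro
np.set_printoptions(precision=4,suppress=True)
def Ryaw(a): c,s=np.cos(a),np.sin(a); return np.array([[c,s,0],[s,-c,0],[0,0,-1.]])  # tool x at angle a, z down
def goto(legs,vmax=.04):
    """print rows to go through legs [(xyz,yaw deg)] from the present pose; world target per leg"""
    o=ctrl.get_obs();p=np.array(o['tool_pos']);R=np.array(o['ee_rot'])
    for xyz,yaw in legs:
        T=Ryaw(np.radians(yaw)); rv=Ro.from_matrix(R.T@T).as_rotvec(); d=np.array(xyz)-p
        n=max(1,int(np.ceil(max(np.linalg.norm(d)/vmax,np.linalg.norm(rv)/.13))))
        out=[]
        for i in range(n):
            Ri=R@Ro.from_rotvec(rv*i/n).as_matrix(); r=np.round(np.r_[Ri.T@d/n,rv/n],4); out.append(' '.join('%g'%(v+0) for v in r))
        print('LEG',xyz,yaw,n); 
        for k in range(0,n,5): print('  ','; '.join(out[k:k+5]))
        p=np.array(xyz);R=T
def wray(o,u,v):
    p=ctrl.camera_params('wrist');M=np.array(p['tool_from_camera']);R=np.array(o['ee_rot']);t=np.array(o['tool_pos'])
    u=np.asarray(u,float);v=np.asarray(v,float);x=u-p['cx'];y=v-p['cy'];r=np.hypot(x,y)+1e-9;th=r/p['fx']
    d=np.stack([x/r*np.sin(th),y/r*np.sin(th),np.cos(th)],-1)
    return R@M[:3,3]+t, d@(R@M[:3,:3]).T
def wplane(o,u,v,z):
    c,d=wray(o,u,v); return c+d*((z-c[2])/d[...,2])[...,None]
def wcloud(o,dep):
    v,u=np.mgrid[:dep.shape[0],:dep.shape[1]];c,d=wray(o,u,v)
    p=ctrl.camera_params('wrist');th=np.hypot(u-p['cx'],v-p['cy'])/p['fx']
    return c+d*(dep/np.cos(th))[...,None]
def snap(tag):
    o=ctrl.get_obs();im,d=ctrl.camera('wrist');np.savez('pics/%s.npz'%tag,im=im,d=d,p=o['tool_pos'],R=o['ee_rot'])
    cv2.imwrite('pics/%s.png'%tag,im);print('snap',tag,o['t'],np.array(o['tool_pos']));return o,im,d
def load(tag):
    f=np.load('pics/%s.npz'%tag);return dict(tool_pos=f['p'],ee_rot=f['R']),f['im'],f['d']
E
python3 - <<'E'
from h import *
goto([((.465,-.35,.20),0)])
E
```

```text
LEG (0.465, -0.35, 0.2) 0 8
   0.0345 -0.0077 0.0038 -0.0002 0 0.054; 0.034 -0.0096 0.0038 -0.0002 0 0.054; 0.0334 -0.0114 0.0038 -0.0002 0 0.054; 0.0328 -0.0132 0.0038 -0.0002 0 0.054; 0.032 -0.0149 0.0038 -0.0002 0 0.054
   0.0312 -0.0167 0.0038 -0.0002 0 0.054; 0.0302 -0.0183 0.0038 -0.0002 0 0.054; 0.0292 -0.0199 0.0038 -0.0002 0 0.054
```

Emit:
play_rows(
  plan="0.0345 -0.0077 0.0038 0 0 0.054; 0.034 -0.0096 0.0038 0 0 0.054; 0.0334 -0.0114 0.0038 0 0 0.054; 0.0328 -0.0132 0.0038 0 0 0.054; 0.032 -0.0149 0.0038 0 0 0.054",
)

```text
t: 0.6
tool_pos: [0.3818, -0.4138, 0.2117]
ee_rot: [[0.987, 0.159, -0.001], [0.159, -0.987, 0.001], [-0.0, -0.001, -1.0]]
contact_force: [-0.2, -0.7, -0.2]
gripper_width: 0.996
```

Emit:
play_rows(
  plan="0.0312 -0.0167 0.0038 -0.001 0 0.054; 0.0302 -0.0183 0.0038 -0.001 0 0.054; 0.0292 -0.0199 0.0038 0 0 0.054; 0 0 0 0 0 0; 0 0 0 0 0 0",
)

```text
t: 1.1
tool_pos: [0.4653, -0.35, 0.2002]
ee_rot: [[1.0, 0.002, -0.001], [0.002, -1.0, -0.002], [-0.001, 0.002, -1.0]]
contact_force: [0.0, -0.0, -0.2]
gripper_width: 0.997
```

Run:
```python
from h import *
o,im,d=snap('w1');print(o['ee_rot'],np.array(o['contact_force']),(d>0).mean())
P=wcloud(o,d);print('bench med',np.median(P[...,2][(d>0)&(abs(P[...,2])<.02)]))
```

```text
snap w1 1.1 [ 0.4653 -0.35    0.2002]
[[ 1.      0.0019 -0.0012]
 [ 0.0019 -1.     -0.0015]
 [-0.0012  0.0015 -1.    ]] [ 0.0471 -0.0057 -0.1539] 0.9760859375
bench med 0.0006594837158542255
```

View pics/w1.png

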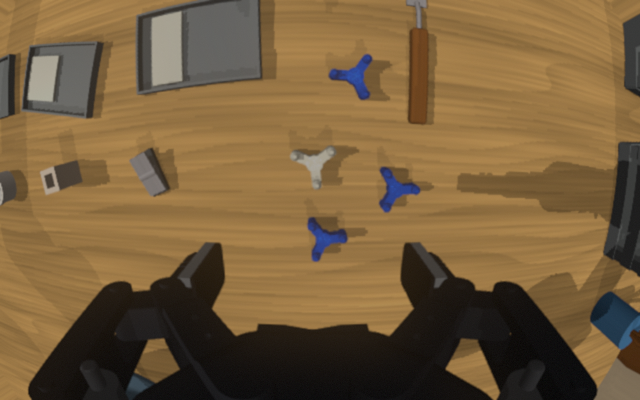

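The wrist view shows the white stilt at (315,165), with leg tips at about (296,154), (332,150) and (317,184). The blue decoys are at (353,75), (396,190) and (325,240). I'll measure the legs here, then descend for a second view.

```bash
cat >> h.py <<'E'
def stilt(tag):
    o,im,d=load(tag);P=wcloud(o,d);c=np.array([.479,-.351])
    near=(np.hypot(P[...,0]-c[0],P[...,1]-c[1])<.04)&(im.max(-1).astype(int)-im.min(-1)<45)&(d>0)
    q=P[near&(P[...,2]>.023)][:,:3].astype(np.float32)
    _,l,k=cv2.kmeans(q,3,None,(3,50,1e-5),10,2)
    k=np.array([q[l[:,0]==i].mean(0) for i in range(3)]);m=k.mean(0)
    a=np.degrees(np.arctan2(*(k-m)[:,1::-1].T));print(tag,'n',len(q),'legs',k,'centre',m,'arm deg',np.sort(a),'r',np.hypot(*(k-m)[:,:2].T),'ztop',np.percentile(q[:,2],95))
    return m,a
E
python3 - <<'E'
from h import *
stilt('w1'); goto([((.457,-.352,.13),0)])
E
```

```text
w1 n 21369 legs [[ 0.4797 -0.368   0.2912]
 [ 0.4824 -0.3502  0.0265]
 [ 0.4797 -0.3314  0.2919]] centre [ 0.4806 -0.3499  0.2032] arm deg [-92.8497 -11.734   92.8071] r [0.0181 0.0018 0.0185] ztop 0.30344528
LEG (0.457, -0.352, 0.13) 0 2
   -0.0039 0.0006 0.0353 0.0009 0.0004 0.0002; -0.0039 0.0006 0.0353 0.0009 0.0004 0.0002
```

Emit:
play_rows(
  plan="-0.004 0.001 0.035 -0.0015 0.001 0; -0.004 0.001 0.035 0 0 0; 0 0 0 0 0 0; 0 0 0 0 0 0; 0 0 0 0 0 0",
  jaw=0.5,
  force=25,
)

```text
t: 1.65
tool_pos: [0.4581, -0.3544, 0.1331]
ee_rot: [[1.0, -0.001, 0.004], [-0.001, -1.0, -0.006], [0.004, 0.006, -1.0]]
contact_force: [0.2, -0.3, -0.2]
gripper_width: 0.499
```

Run:
```python
from h import *
snap('w2');stilt('w2');print(ctrl.get_obs()['gripper_width'])
```

```text
snap w2 1.65 [ 0.4581 -0.3544  0.1331]
w2 n 25162 legs [[ 0.4656 -0.351   0.17  ]
 [ 0.4722 -0.3524  0.224 ]
 [ 0.4819 -0.3511  0.0266]] centre [ 0.4732 -0.3515  0.1402] arm deg [-138.1526    2.688   176.0346] r [0.0076 0.0014 0.0087] ztop 0.23608395
0.49978975553044763
```

View pics/w2.png

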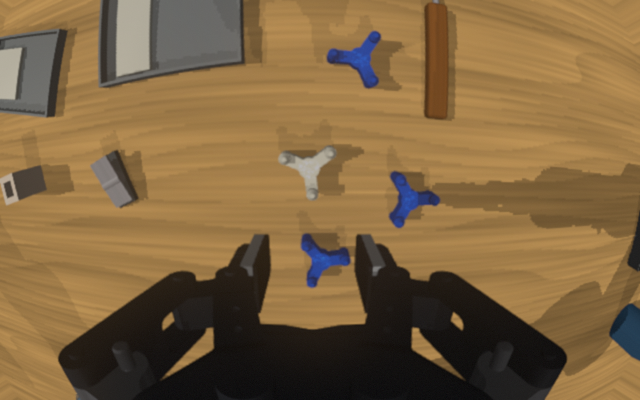

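In the lower view the stilt is at (310,170), with legs at (287,158), (331,153) and (312,193), and the half-closed fingers are clear. The leg filter picked up the gripper, so I'll limit it by height.

```bash
sed -i "s/(P\[...,2\]>.023)\]/(P[...,2]>.023)\&(P[...,2]<.04)]/" h.py
python3 - <<'E'
from h import *
stilt('w1');stilt('w2')
E
```

```text
w1 n 204 legs [[ 0.49   -0.3307  0.0265]
 [ 0.4943 -0.3679  0.0265]
 [ 0.4598 -0.3533  0.0266]] centre [ 0.4814 -0.3506  0.0265] arm deg [-172.9825  -53.292    66.597 ] r [0.0217 0.0216 0.0217] ztop 0.028998636
w2 n 323 legs [[ 0.4941 -0.368   0.0266]
 [ 0.4898 -0.3308  0.0267]
 [ 0.46   -0.3535  0.0264]] centre [ 0.4813 -0.3508  0.0266] arm deg [-172.7113  -53.3243   66.9774] r [0.0215 0.0217 0.0215] ztop 0.029114325
```

Run:
```python
from h import *
goto([((.4625,-.3531,.06),7.1),((.4625,-.3531,.005),7.1)])
```

```text
LEG (0.4625, -0.3531, 0.06) 7.1 2
   0.0019 -0.0009 0.0366 0.0033 -0.0019 -0.0623; 0.002 -0.0007 0.0366 0.0033 -0.0019 -0.0623
LEG (0.4625, -0.3531, 0.005) 7.1 2
   0 0 0.0275 0 0 0; 0 0 0.0275 0 0 0
```

Emit:
play_rows(
  plan="0.0019 -0.0009 0.0366 0.0033 -0.0019 -0.0623; 0.002 -0.0007 0.0366 0.0033 -0.0019 -0.0623; 0 0 0 0 0 0; 0 0 0 0 0 0; 0 0 0 0 0 0",
)

```text
t: 2.2
tool_pos: [0.4627, -0.3527, 0.0603]
ee_rot: [[0.992, 0.123, 0.0], [0.123, -0.992, -0.0], [0.0, 0.0, -1.0]]
contact_force: [-1.2, 0.1, -0.5]
gripper_width: 0.497
```

Run:
```python
from h import *
print(ctrl.get_obs()['tool_pos'],ctrl.get_obs()['ee_rot']);goto([((.4625,-.3531,.005),7.1)],.03)
```

```text
[ 0.4627 -0.3527  0.0603] [[ 0.9924  0.1233  0.0001]
 [ 0.1233 -0.9924 -0.0002]
 [ 0.0001  0.0002 -1.    ]]
LEG (0.4625, -0.3531, 0.005) 7.1 2
   -0.0001 0.0002 0.0277 0.0001 0 -0.0002; -0.0001 0.0002 0.0277 0.0001 0 -0.0002
```

Emit:
play_rows(
  plan="0 0.0002 0.0277 0 0 0; 0 0.0002 0.0277 0 0 0; 0 0 0 0 0 0; 0 0 0 0 0 0",
)

```text
t: 2.6
tool_pos: [0.4617, -0.3521, 0.0039]
ee_rot: [[0.992, 0.124, -0.002], [0.124, -0.992, 0.002], [-0.002, -0.002, -1.0]]
contact_force: [-0.1, 0.4, 0.3]
gripper_width: 0.503
```

Emit:
play_rows(
  plan="0 0 0 0 0 0; 0 0 0 0 0 0; 0 0 0 0 0 0; 0 0 0 0 0 0; 0 0 0 0 0 0",
  jaw=1.0,
  force=30,
)

```text
t: 3.1
tool_pos: [0.4622, -0.3527, 0.0041]
ee_rot: [[0.992, 0.124, -0.001], [0.124, -0.992, 0.0], [-0.001, -0.0, -1.0]]
contact_force: [-1.0, 0.2, 6.3]
gripper_width: 0.109
```

Emit:
play_rows(
  plan="0 0 0 0 0 0; 0 0 0 0 0 0; 0 0 0 0 0 0; 0 0 0 0 0 0; 0 0 0 0 0 0",
)

```text
t: 3.6
tool_pos: [0.4623, -0.3527, 0.0042]
ee_rot: [[0.992, 0.124, -0.001], [0.124, -0.992, 0.0], [-0.0, -0.0, -1.0]]
contact_force: [-0.3, 0.7, 7.8]
gripper_width: 0.104
```

Emit:
play_rows(
  plan="0 0 -0.01 0 0 0; 0 0 -0.03 0 0 0; 0 0 -0.04 0 0 0; 0 0 -0.04 0 0 0; 0 0 -0.04 0 0 0",
)

```text
t: 4.1
tool_pos: [0.4612, -0.3516, 0.1644]
ee_rot: [[0.992, 0.124, -0.003], [0.124, -0.992, 0.003], [-0.003, -0.003, -1.0]]
contact_force: [0.7, -0.3, -0.8]
gripper_width: 0.105
```

Run:
```python
from h import *
print(ctrl.get_obs()['gripper_width']);goto([((.54,.0,.2),7.1)],.045)
```

```text
0.10485172032747021
LEG (0.54, 0.0, 0.2) 7.1 9
   0.0135 -0.0377 -0.0039 -0.0004 0.0003 0; 0.0135 -0.0377 -0.0039 -0.0004 0.0003 0; 0.0135 -0.0377 -0.0039 -0.0004 0.0003 0; 0.0135 -0.0377 -0.0039 -0.0004 0.0003 0; 0.0135 -0.0377 -0.0039 -0.0004 0.0003 0
   0.0135 -0.0377 -0.0039 -0.0004 0.0003 0; 0.0135 -0.0377 -0.0039 -0.0004 0.0003 0; 0.0135 -0.0377 -0.0039 -0.0004 0.0003 0; 0.0135 -0.0377 -0.0039 -0.0004 0.0003 0
```

Emit:
play_rows(
  plan="0.0135 -0.0377 -0.004 0 0 0; 0.0135 -0.0377 -0.004 0 0 0; 0.0135 -0.0377 -0.004 0 0 0; 0.0135 -0.0377 -0.004 0 0 0; 0.0135 -0.0377 -0.004 0 0 0",
)

```text
t: 4.6
tool_pos: [0.5051, -0.155, 0.1836]
ee_rot: [[0.992, 0.124, -0.003], [0.124, -0.992, 0.003], [-0.002, -0.003, -1.0]]
contact_force: [0.9, 0.0, 0.4]
gripper_width: 0.106
```

Emit:
play_rows(
  plan="0.0135 -0.0377 -0.004 0 0 0; 0.0135 -0.0377 -0.004 0 0 0; 0.0135 -0.0377 -0.004 0 0 0; 0.0135 -0.0377 -0.004 0 0 0; 0 0 0 0 0 0",
)

```text
t: 5.1
tool_pos: [0.5408, 0.004, 0.2003]
ee_rot: [[0.991, 0.13, -0.001], [0.13, -0.991, 0.004], [-0.001, -0.005, -1.0]]
contact_force: [-0.9, -1.6, -1.0]
gripper_width: 0.105
```

Emit:
play_rows(
  plan="0 0 0 0 0 0; 0 0 0 0 0 0; 0 0 0 0 0 0",
)

```text
t: 5.4
tool_pos: [0.5398, -0.0015, 0.199]
ee_rot: [[0.992, 0.122, -0.003], [0.122, -0.992, 0.003], [-0.003, -0.003, -1.0]]
contact_force: [-0.1, -0.5, -0.0]
gripper_width: 0.104
```

```bash
cat >> h.py <<'E'
def trays(tag):
    o,im,d=load(tag);P=wcloud(o,d)
    for nm,c in [('round',(.625,.20)),('square',(.61,.003)),('oblong',(.62,-.215))]:
        near=(abs(P[...,0]-c[0])<.08)&(abs(P[...,1]-c[1])<.1)&(d>0)&(P[...,2]<.023)
        g=im.max(-1).astype(int)-im.min(-1)
        tr=near&(g<40)&(P[...,2]>.0015)
        ti=tr&(im.min(-1)>125)
        if ti.sum()<150 or tr.sum()<500: continue
        l=cv2.connectedComponentsWithStats(ti.astype(np.uint8));i=1+np.argmax(l[2][1:,4]);ti=l[1]==i
        v,u=np.nonzero(ti);zt=np.median(P[ti][:,2]);q=wplane(o,u,v,.009)[:,:2]
        r=cv2.minAreaRect((q*1e4).astype(np.float32))
        rim=tr&(P[...,2]>.0125);qr=P[rim][:,:2]
        rr=cv2.minAreaRect((qr*1e4).astype(np.float32))
        floor=tr&~cv2.dilate(ti.astype(np.uint8),np.ones((7,7))).astype(bool)&(P[...,2]<.0065)
        f=lambda r:'c %.4f %.4f size %.1f %.1f ang %.1f'%(r[0][0]/1e4,r[0][1]/1e4,r[1][0]/10,r[1][1]/10,r[2])
        print(tag,nm,'tile px',u.mean().round(),v.mean().round(),'z %.4f'%zt,'mean',q.mean(0),f(r),'| rim',f(rr),'z %.4f'%np.percentile(P[rim][:,2],90),'floor z %.4f'%np.median(P[floor][:,2]))
E
python3 - <<'E'
from h import *
snap('w3');trays('w3');print(ctrl.get_obs()['gripper_width'])
E
```

```text
snap w3 5.4 [ 0.5398 -0.0015  0.199 ]
w3 round tile px 126.0 86.0 z 0.0095 mean [0.6262 0.2364] c 0.6265 0.2364 size 65.6 61.6 ang 5.9 | rim c 0.6260 0.2009 size 151.3 99.7 ang 89.5 z 0.0164 floor z 0.0035
w3 square tile px 286.0 101.0 z 0.0095 mean [0.6174 0.0379] c 0.6174 0.0386 size 64.5 66.1 ang 78.7 | rim c 0.6105 0.0035 size 150.4 100.2 ang 78.7 z 0.0164 floor z 0.0035
w3 oblong tile px 473.0 131.0 z 0.0095 mean [ 0.6186 -0.1799] c 0.6184 -0.1803 size 86.0 40.3 ang 2.8 | rim c 0.6198 -0.2165 size 100.2 152.4 ang 2.3 z 0.0163 floor z 0.0035
0.1072779277734335
```

View pics/w3.png

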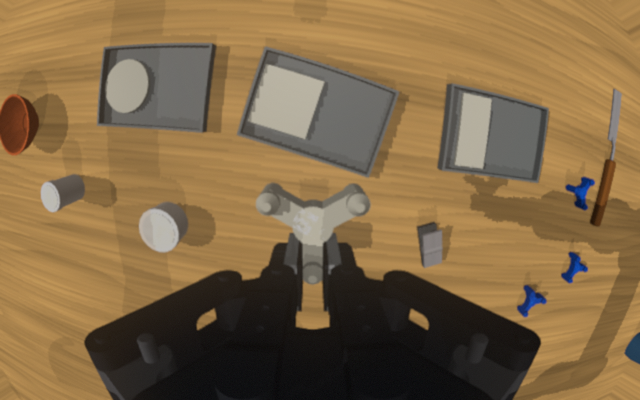

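All three trays are in view: tiles at (126,86), (286,101) and (473,131), and the stilt is held level. Tile centres agree with the rims plus 36 mm to within 0.5 mm. I'll check the held stilt's offset and go above the square tile.

Run:
```python
from h import *
o,im,d=load('w3');P=wcloud(o,d);T=(P-o['tool_pos'])@o['ee_rot']
g=im.max(-1).astype(int)-im.min(-1)
m=(d>0)&(g<45)&(im.max(-1)>110)&(T[...,0]>.015)&(T[...,0]<.05)&(abs(T[...,1])<.04)&(T[...,2]<-.01)&(T[...,2]>-.04)
k,l,s,c=cv2.connectedComponentsWithStats((m&(T[...,2]<-.019)&(abs(T[...,1])>.01)).astype(np.uint8))
L=[T[l==i].mean(0) for i in range(1,k) if s[i,4]>20];print(L,'mid-11:',np.mean(L,0)-[.011,0,0])
goto([((.5987,.0363,.06),7.1)],.04)
```

```text
[array([ 0.0314, -0.0207, -0.0225]), array([ 0.0308,  0.0171, -0.0222])] mid-11: [ 0.0201 -0.0018 -0.0223]
LEG (0.5987, 0.0363, 0.06) 7.1 4
   0.0159 -0.0075 0.0347 -0.0008 0.0007 -0.0004; 0.0158 -0.0075 0.0347 -0.0008 0.0007 -0.0004; 0.0158 -0.0075 0.0347 -0.0008 0.0007 -0.0004; 0.0158 -0.0075 0.0347 -0.0008 0.0007 -0.0004
```

Emit:
play_rows(
  plan="0.0158 -0.0075 0.0347 0 0 0; 0.0158 -0.0075 0.0347 0 0 0; 0.0158 -0.0075 0.0347 -0.0015 0.0015 -0.001; 0.0158 -0.0075 0.0347 -0.0015 0.0015 0; 0 0 0 0 0 0",
)

```text
t: 5.95
tool_pos: [0.5958, 0.0377, 0.0548]
ee_rot: [[0.992, 0.125, -0.008], [0.125, -0.992, 0.001], [-0.008, -0.002, -1.0]]
contact_force: [-0.9, -0.2, -0.7]
gripper_width: 0.104
```

Emit:
play_rows(
  plan="0 0 0.025 0 0 0; 0 0 0 0 0 0; 0 0 0 0 0 0; 0 0 0 0 0 0",
)

```text
t: 6.35
tool_pos: [0.5997, 0.037, 0.0372]
ee_rot: [[0.992, 0.124, 0.003], [0.124, -0.992, -0.0], [0.003, 0.0, -1.0]]
contact_force: [-0.2, -0.1, -1.0]
gripper_width: 0.108
```

Run:
```python
from h import *
o,im,d=snap('w4');print(o['ee_rot']);P=wcloud(o,d);T=(P-o['tool_pos'])@o['ee_rot']
g=im.max(-1).astype(int)-im.min(-1)
m=(d>0)&(g<45)&(im.max(-1)>110)&(T[...,0]>.015)&(T[...,0]<.05)&(abs(T[...,1])<.04)&(T[...,2]>-.04)
k,l,s,c=cv2.connectedComponentsWithStats((m&(T[...,2]<-.019)&(abs(T[...,1])>.01)).astype(np.uint8))
L=[T[l==i].mean(0) for i in range(1,k) if s[i,4]>20];c=np.mean(L,0)-[.011,0,0];print(L,c)
print('stilt centre world',(np.array(o['ee_rot'])@c+o['tool_pos']))
trays('w4')
```

```text
snap w4 6.35 [0.5997 0.037  0.0372]
[[ 0.9922  0.1243  0.0029]
 [ 0.1243 -0.9922 -0.    ]
 [ 0.0029  0.0004 -1.    ]]
[array([ 0.0312, -0.0202, -0.0223]), array([ 0.0306,  0.0173, -0.0221])] [ 0.0199 -0.0015 -0.0222]
stilt centre world [0.6193 0.041  0.0594]
w4 round tile px 52.0 156.0 z 0.0095 mean [0.6269 0.2355] c 0.6263 0.2372 size 62.8 65.9 ang 88.9 | rim c 0.6259 0.2021 size 153.7 100.3 ang 89.5 z 0.0162 floor z 0.0036
w4 square tile px 319.0 168.0 z 0.0095 mean [0.6368 0.0391] c 0.6321 0.0357 size 64.9 35.9 ang 79.0 | rim c 0.6105 0.0032 size 151.4 100.4 ang 78.7 z 0.0163 floor z 0.0035
w4 oblong tile px 581.0 226.0 z 0.0095 mean [ 0.6221 -0.1796] c 0.6194 -0.1805 size 84.2 41.7 ang 2.7 | rim c 0.6201 -0.2164 size 100.6 153.5 ang 2.6 z 0.0160 floor z 0.0036
```

View pics/w4.png

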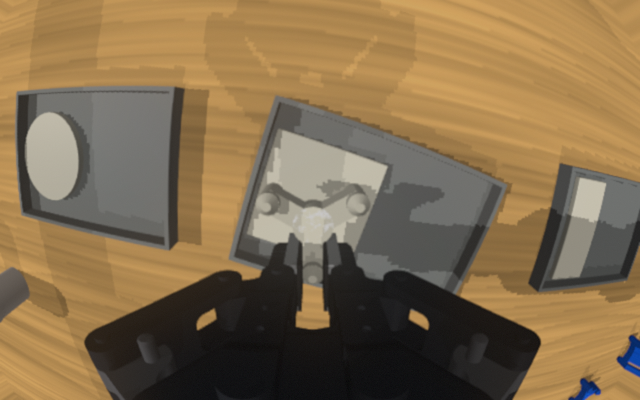

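The hovering stilt, legs at (268,203) and (357,202), sits about 2 mm off the tile middle in the same picture. I'll correct for that and lower it.

Run:
```python
from h import *
goto([((.5982,.0349,.0148),7.1)],.008)
```

```text
LEG (0.5982, 0.0349, 0.0148) 7.1 3
   -0.0007 0.0007 0.0075 0.0001 -0.0011 0.0003; -0.0007 0.0007 0.0075 0.0001 -0.0011 0.0003; -0.0007 0.0007 0.0075 0.0001 -0.0011 0.0003
```

Emit:
play_rows(
  plan="-0.0007 0.0007 0.0075 0 -0.001 0; -0.0007 0.0007 0.0075 0 -0.001 0; -0.0007 0.0007 0.0075 0 -0.001 0; 0 0 0 0 0 0; 0 0 0 0 0 0",
)

```text
t: 6.9
tool_pos: [0.5969, 0.0352, 0.0126]
ee_rot: [[0.992, 0.125, -0.002], [0.125, -0.992, -0.0], [-0.003, -0.0, -1.0]]
contact_force: [-0.6, 0.3, 3.8]
gripper_width: 0.104
```

Emit:
play_rows(
  plan="0 0 0.0008 0 0 0; 0 0 0 0 0 0; 0 0 0 0 0 0",
)

```text
t: 7.2
tool_pos: [0.597, 0.0352, 0.0126]
ee_rot: [[0.992, 0.125, -0.002], [0.125, -0.992, -0.0], [-0.002, 0.0, -1.0]]
contact_force: [-2.2, 0.4, 8.2]
gripper_width: 0.108
```

Emit:
play_rows(
  plan="0 0 0 0 0 0; 0 0 0 0 0 0; 0 0 0 0 0 0; 0 0 0 0 0 0",
  jaw=0.7,
)

```text
t: 7.6
tool_pos: [0.5966, 0.0353, 0.0114]
ee_rot: [[0.992, 0.125, -0.003], [0.125, -0.992, -0.0], [-0.003, -0.0, -1.0]]
contact_force: [0.5, -0.4, -0.5]
gripper_width: 0.3
```

Emit:
play_rows(
  plan="0 0 -0.01 0 0 0; 0 0 -0.03 0 0 0; 0 0 -0.04 0 0 0; -0.02 0 -0.04 0 0 0; -0.02 0 -0.04 0 0 0",
)

```text
t: 8.1
tool_pos: [0.5574, 0.0303, 0.1741]
ee_rot: [[0.992, 0.125, -0.002], [0.125, -0.992, -0.0], [-0.002, 0.0, -1.0]]
contact_force: [0.8, -0.2, 0.1]
gripper_width: 0.3
```

Emit:
play_rows(
  plan="0 0 0 0 0 0; 0 0 0 0 0 0; 0 0 0 0 0 0",
)

```text
t: 8.4
tool_pos: [0.5573, 0.0304, 0.1712]
ee_rot: [[0.992, 0.125, -0.004], [0.125, -0.992, -0.0], [-0.004, -0.0, -1.0]]
contact_force: [0.1, 0.4, -0.5]
gripper_width: 0.299
```

```bash
cat >> h.py <<'E'
def blob(tag,c,rad,zlo,zhi,zs=None):
    """things standing near c: ztop, outline of the top on plane"""
    o,im,d=load(tag);P=wcloud(o,d);g=im.max(-1).astype(int)-im.min(-1)
    m=(d>0)&(np.hypot(P[...,0]-c[0],P[...,1]-c[1])<rad)&(P[...,2]>zlo)&(P[...,2]<zhi)
    q=P[m];r=cv2.minAreaRect((q[:,:2]*1e4).astype(np.float32));e=cv2.minEnclosingCircle((q[:,:2]*1e4).astype(np.float32))
    v,u=np.nonzero(m)
    print(tag,'px',u.mean().round(),v.mean().round(),'n',len(q),'ztop %.4f'%np.percentile(q[:,2],95),'mean',q[:,:2].mean(0),'rect c %.4f %.4f size %.1f %.1f ang %.1f'%(r[0][0]/1e4,r[0][1]/1e4,r[1][0]/10,r[1][1]/10,r[2]),'circ %.4f %.4f d %.1f'%(e[0][0]/1e4,e[0][1]/1e4,e[1]/5))
    return q
E
python3 - <<'E'
from h import *
o,im,d=snap('w5');P=wcloud(o,d)
q=P[(d>0)&(np.hypot(P[...,0]-.6176,P[...,1]-.0386)<.037)&(P[...,2]>.031)&(P[...,2]<.05)].astype(np.float32)
_,l,k=cv2.kmeans(q,3,None,(3,50,1e-5),10,2);k=np.array([q[l[:,0]==i].mean(0) for i in range(3)]);m=k.mean(0);print(len(q),k,m,np.hypot(*(k-m)[:,:2].T))
trays('w5')
blob('w5',(.487,.331),.04,.05,.075)
goto([((.45,.2,.2),7.1)],.045)
E
```

```text
snap w5 8.4 [0.5573 0.0304 0.1712]
300 [[0.6277 0.0222 0.0351]
 [0.594  0.0361 0.0353]
 [0.6238 0.059  0.0354]] [0.6151 0.0391 0.0353] [0.021  0.0214 0.0217]
w5 round tile px 134.0 99.0 z 0.0096 mean [0.6264 0.2364] c 0.6263 0.2367 size 64.8 62.7 ang 0.0 | rim c 0.6260 0.2011 size 151.0 99.8 ang 89.6 z 0.0164 floor z 0.0036
w5 square tile px 307.0 116.0 z 0.0095 mean [0.6213 0.0449] c 0.6173 0.0386 size 64.2 66.2 ang 78.2 | rim c 0.6103 0.0033 size 151.0 100.3 ang 78.6 z 0.0164 floor z 0.0036
w5 oblong tile px 504.0 153.0 z 0.0095 mean [ 0.6189 -0.1797] c 0.6186 -0.1804 size 85.9 40.6 ang 2.5 | rim c 0.6199 -0.2163 size 100.1 152.6 ang 2.6 z 0.0163 floor z 0.0035
w5 px 54.0 219.0 n 617 ztop 0.0580 mean [0.4896 0.3296] rect c 0.4883 0.3322 size 40.1 40.2 ang 27.0 circ 0.4878 0.3327 d 42.2
LEG (0.45, 0.2, 0.2) 7.1 5
   -0.017 -0.0363 -0.0058 -0.0001 0.001 0.0003; -0.017 -0.0363 -0.0058 -0.0001 0.001 0.0003; -0.017 -0.0363 -0.0058 -0.0001 0.001 0.0003; -0.017 -0.0363 -0.0059 -0.0001 0.001 0.0003; -0.017 -0.0363 -0.0059 -0.0001 0.001 0.0003
```

The stilt stands level on the tile, with its centre about 2.4 mm from the measured middle. Next is the tall pot, gripped with the jaws along the tray's x.

Run:
```python
from h import *
print(ctrl.get_obs()['joint_positions'])
goto([((.48,.32,.2),78.7)],.04)
```

```text
[-0.059   0.3705 -0.0877  1.1175 -0.0003  2.9571]
LEG (0.48, 0.32, 0.2) 78.7 10
   -0.004 -0.0297 -0.0029 -0.0004 0.0004 -0.1248; -0.0003 -0.03 -0.0029 -0.0004 0.0004 -0.1248; 0.0034 -0.0298 -0.0029 -0.0004 0.0004 -0.1248; 0.0071 -0.0291 -0.0029 -0.0004 0.0004 -0.1248; 0.0107 -0.028 -0.0029 -0.0004 0.0004 -0.1248
   0.0141 -0.0264 -0.003 -0.0004 0.0004 -0.1248; 0.0173 -0.0245 -0.003 -0.0004 0.0004 -0.1248; 0.0202 -0.0221 -0.003 -0.0004 0.0004 -0.1248; 0.0228 -0.0195 -0.003 -0.0004 0.0004 -0.1248; 0.025 -0.0165 -0.003 -0.0004 0.0004 -0.1248
```

Emit:
play_rows(
  plan="-0.004 -0.0297 -0.003 0 0 -0.125; 0 -0.03 -0.003 0 0 -0.125; 0.0034 -0.0298 -0.003 0 0 -0.125; 0.0071 -0.0291 -0.003 0 0 -0.125; 0.0107 -0.028 -0.003 0 0 -0.125",
  jaw=0.2,
)

```text
t: 8.95
tool_pos: [0.5183, 0.1762, 0.1852]
ee_rot: [[0.728, 0.686, -0.006], [0.686, -0.728, -0.001], [-0.005, -0.003, -1.0]]
contact_force: [-0.2, 0.8, 0.1]
gripper_width: 0.797
```

Emit:
play_rows(
  plan="0.0141 -0.0264 -0.003 0 0 -0.125; 0.0173 -0.0245 -0.003 0 0 -0.125; 0.0202 -0.0221 -0.003 0 0 -0.125; 0.0228 -0.0195 -0.003 0 0 -0.125; 0.025 -0.0165 -0.003 0 0 -0.125",
)

```text
t: 9.45
tool_pos: [0.4797, 0.3209, 0.2001]
ee_rot: [[0.189, 0.982, -0.006], [0.982, -0.189, -0.002], [-0.003, -0.005, -1.0]]
contact_force: [0.2, 0.6, -0.1]
gripper_width: 0.802
```

Emit:
play_rows(
  plan="0 0 0 0 0 0; 0 0 0 0 0 0; 0 0 0 0 0 0; 0 0 0 0 0 0",
)

```text
t: 9.85
tool_pos: [0.4809, 0.3189, 0.2014]
ee_rot: [[0.196, 0.981, -0.004], [0.981, -0.196, -0.001], [-0.002, -0.003, -1.0]]
contact_force: [-1.1, 0.2, 1.7]
gripper_width: 0.797
```

Run:
```python
from h import *
o,im,d=snap('w6');print(o['ee_rot'],o['gripper_width'])
blob('w6',(.487,.331),.04,.05,.075)
blob('w6',(.46,.17),.045,.03,.045)
goto([((.488,.332,.08),78.7)],.04)
```

```text
snap w6 9.85 [0.4809 0.3189 0.2014]
[[ 0.1961  0.9806 -0.0037]
 [ 0.9806 -0.1961 -0.001 ]
 [-0.0017 -0.0034 -1.    ]] 0.7972390730765551
w6 px 317.0 170.0 n 1420 ztop 0.0579 mean [0.4878 0.3338] rect c 0.4880 0.3333 size 40.2 39.0 ang 78.0 circ 0.4879 0.3334 d 41.5
w6 px 320.0 301.0 n 1391 ztop 0.0358 mean [0.4602 0.175 ] rect c 0.4601 0.1732 size 53.9 54.9 ang 23.8 circ 0.4596 0.1727 d 56.6
LEG (0.488, 0.332, 0.08) 78.7 4
   0.0036 0.0012 0.0304 -0.0008 0.0004 0; 0.0036 0.0012 0.0304 -0.0008 0.0004 0; 0.0036 0.0011 0.0304 -0.0008 0.0004 0; 0.0036 0.0011 0.0304 -0.0008 0.0004 0
```

Emit:
play_rows(
  plan="0.0037 0.0012 0.03 -0.0008 0.0004 0; 0.0037 0.0012 0.03 -0.0008 0.0004 0; 0.0037 0.0011 0.03 -0.0008 0.0004 0; 0.0037 0.0011 0.03 -0.0008 0.0004 0; 0 0 0 0 0 0",
)

```text
t: 10.4
tool_pos: [0.485, 0.3313, 0.0778]
ee_rot: [[0.195, 0.981, -0.007], [0.981, -0.195, -0.003], [-0.004, -0.006, -1.0]]
contact_force: [-0.5, -0.6, 0.4]
gripper_width: 0.803
```

Emit:
play_rows(
  plan="0 0 0.02 0 0 0; 0 0 0.02 0 0 0; 0 0 0.019 0 0 0; 0 0 0 0 0 0; 0 0 0 0 0 0",
)

```text
t: 10.9
tool_pos: [0.4886, 0.3335, 0.0244]
ee_rot: [[0.195, 0.981, 0.002], [0.981, -0.195, 0.001], [0.001, 0.001, -1.0]]
contact_force: [-0.6, -0.2, 1.0]
gripper_width: 0.801
```

Emit:
play_rows(
  plan="0 0 0 0 0 0; 0 0 0 0 0 0; 0 0 0 0 0 0; 0 0 0 0 0 0; 0 0 0 0 0 0",
  jaw=1.0,
  force=25,
)

```text
t: 11.4
tool_pos: [0.4892, 0.3343, 0.0248]
ee_rot: [[0.194, 0.981, 0.004], [0.981, -0.194, 0.002], [0.003, 0.003, -1.0]]
contact_force: [-1.1, -1.1, 6.7]
gripper_width: 0.469
```

Emit:
play_rows(
  plan="0 0 0 0 0 0; 0 0 0 0 0 0; 0 0 0 0 0 0; 0 0 0 0 0 0",
)

```text
t: 11.8
tool_pos: [0.4893, 0.3344, 0.0249]
ee_rot: [[0.194, 0.981, 0.004], [0.981, -0.194, 0.002], [0.003, 0.003, -1.0]]
contact_force: [-1.8, 0.3, 6.5]
gripper_width: 0.471
```

Run:
```python
from h import *
o=ctrl.get_obs()
goto([((.4893,.3344,.12),78.7),((.6034,-.0318,.12),78.7)],.042)
```

```text
LEG (0.4893, 0.3344, 0.12) 78.7 3
   0.0001 0.0001 -0.0317 0.0011 -0.0009 0.0006; 0.0001 0.0001 -0.0317 0.0011 -0.0009 0.0006; 0 0 -0.0317 0.0011 -0.0009 0.0006
LEG (0.6034, -0.0318, 0.12) 78.7 10
   -0.0337 0.0184 0 0 0 0; -0.0337 0.0184 0 0 0 0; -0.0337 0.0184 0 0 0 0; -0.0337 0.0184 0 0 0 0; -0.0337 0.0184 0 0 0 0
   -0.0337 0.0184 0 0 0 0; -0.0337 0.0184 0 0 0 0; -0.0337 0.0184 0 0 0 0; -0.0337 0.0184 0 0 0 0; -0.0337 0.0184 0 0 0 0
```

Emit:
play_rows(
  plan="0 0 -0.015 0 0 0; 0 0 -0.04 0.001 -0.001 0; 0 0 -0.04 0.001 -0.001 0; 0 0 0 0 0 0",
)

```text
t: 12.2
tool_pos: [0.4918, 0.3358, 0.1245]
ee_rot: [[0.194, 0.981, 0.008], [0.981, -0.194, 0.004], [0.006, 0.007, -1.0]]
contact_force: [0.4, 0.4, -0.8]
gripper_width: 0.467
```

Emit:
play_rows(
  plan="-0.0337 0.0184 0 0 0 0; -0.0337 0.0184 0 0 0 0; -0.0337 0.0184 0 0 0 0; -0.0337 0.0184 0 0 0 0; -0.0337 0.0184 0 0 0 0",
)

```text
t: 12.7
tool_pos: [0.5453, 0.149, 0.1175]
ee_rot: [[0.194, 0.981, -0.002], [0.981, -0.194, -0.001], [-0.001, -0.002, -1.0]]
contact_force: [-0.4, 0.2, -1.2]
gripper_width: 0.47
```

Emit:
play_rows(
  plan="-0.0337 0.0184 0 0 0 0; -0.0337 0.0184 0 0 0 0; -0.0337 0.0184 0 0 0 0; -0.0337 0.0184 0 0 0 0; -0.0337 0.0184 0 0 0 0",
)

```text
t: 13.2
tool_pos: [0.6028, -0.0341, 0.1175]
ee_rot: [[0.194, 0.981, -0.002], [0.981, -0.194, -0.001], [-0.001, -0.002, -1.0]]
contact_force: [1.5, 0.4, -0.3]
gripper_width: 0.467
```

Emit:
play_rows(
  plan="0 0 0.015 0 0 0; 0 0 0.015 0 0 0; 0 0 0 0 0 0; 0 0 0 0 0 0; 0 0 0 0 0 0",
)

```text
t: 13.7
tool_pos: [0.6033, -0.0324, 0.0888]
ee_rot: [[0.194, 0.981, -0.001], [0.981, -0.194, -0.001], [-0.001, -0.001, -1.0]]
contact_force: [-0.3, -0.1, -0.3]
gripper_width: 0.469
```

Run:
```python
from h import *
o,im,d=snap('w7');print(o['ee_rot'],o['gripper_width']);trays('w7')
z=o['tool_pos'][2]-.0249+.056
blob('w7',(.6034,-.0318),.03,z-.004,z+.008)
blob('w7',(.6176,.0386),.037,.03,.05)
```

```text
snap w7 13.7 [ 0.6033 -0.0324  0.0888]
[[ 0.1936  0.9811 -0.0007]
 [ 0.9811 -0.1936 -0.001 ]
 [-0.0011 -0.0005 -1.    ]] 0.46888843774275485
w7 square tile px 344.0 103.0 z 0.0094 mean [0.64   0.0384] c 0.6352 0.0349 size 63.8 28.5 ang 79.3 | rim c 0.6108 0.0053 size 147.4 100.3 ang 78.7 z 0.0162 floor z 0.0035
w7 px 312.0 280.0 n 7439 ztop 0.1250 mean [ 0.6035 -0.0304] rect c 0.6006 -0.0323 size 41.5 55.5 ang 62.3 circ 0.6046 -0.0255 d 57.9
w7 px 309.0 108.0 n 856 ztop 0.0379 mean [0.6152 0.0392] rect c 0.6171 0.0441 size 42.9 47.7 ang 67.9 circ 0.6153 0.0388 d 54.0
```

View pics/w7.png

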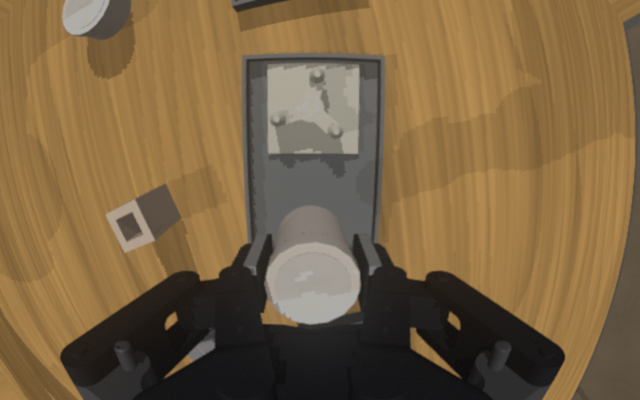

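The tall pot is held upright at (313,285) over the bare half, and the stilt is on its tile around (309,108). I'll nudge it 2 mm and lower.

Emit:
play_rows(
  plan="0.0022 0 0.02 0 0 0; 0 0 0.02 0 0 0; 0 0 0.016 0 0 0; 0 0 0 0 0 0; 0 0 0 0 0 0",
)

```text
t: 14.25
tool_pos: [0.6036, -0.0304, 0.0329]
ee_rot: [[0.194, 0.981, -0.001], [0.981, -0.194, -0.001], [-0.001, -0.001, -1.0]]
contact_force: [0.0, -0.1, -0.8]
gripper_width: 0.468
```

Emit:
play_rows(
  plan="0 0 0.002 0 0 0; 0 0 0 0 0 0; 0 0 0 0 0 0; 0 0 0 0 0 0",
)

```text
t: 14.65
tool_pos: [0.6037, -0.0307, 0.0307]
ee_rot: [[0.194, 0.981, -0.001], [0.981, -0.194, -0.001], [-0.001, -0.0, -1.0]]
contact_force: [0.5, -0.4, -1.9]
gripper_width: 0.47
```

Emit:
play_rows(
  plan="0 0 0.0015 0 0 0; 0 0 0 0 0 0; 0 0 0 0 0 0; 0 0 0 0 0 0",
)

```text
t: 15.05
tool_pos: [0.6033, -0.0306, 0.0286]
ee_rot: [[0.194, 0.981, -0.002], [0.981, -0.194, -0.001], [-0.001, -0.001, -1.0]]
contact_force: [-0.4, 0.7, -0.7]
gripper_width: 0.467
```

Emit:
play_rows(
  plan="0 0 0.001 0 0 0; 0 0 0 0 0 0; 0 0 0 0 0 0; 0 0 0 0 0 0",
)

```text
t: 15.45
tool_pos: [0.6035, -0.0306, 0.0279]
ee_rot: [[0.194, 0.981, -0.001], [0.981, -0.194, -0.001], [-0.001, -0.001, -1.0]]
contact_force: [-1.0, 0.2, 1.9]
gripper_width: 0.467
```

Emit:
play_rows(
  plan="0 0 0.0007 0 0 0; 0 0 0 0 0 0; 0 0 0 0 0 0; 0 0 0 0 0 0",
)

```text
t: 15.85
tool_pos: [0.6035, -0.0307, 0.0279]
ee_rot: [[0.194, 0.981, -0.001], [0.981, -0.194, -0.001], [-0.001, -0.001, -1.0]]
contact_force: [-1.6, 0.2, 6.3]
gripper_width: 0.471
```

Emit:
play_rows(
  plan="0 0 0 0 0 0; 0 0 0 0 0 0; 0 0 0 0 0 0; 0 0 0 0 0 0",
  jaw=0.3,
)

```text
t: 16.25
tool_pos: [0.6032, -0.0306, 0.0267]
ee_rot: [[0.194, 0.981, -0.002], [0.981, -0.194, -0.001], [-0.001, -0.002, -1.0]]
contact_force: [0.0, -0.7, 0.1]
gripper_width: 0.701
```

Emit:
play_rows(
  plan="0 0 -0.015 0 0 0; 0 0 -0.04 0 0 0; 0 0 -0.04 0 0 0; 0 0.04 -0.03 0 0 0; 0 0.04 -0.02 0 0 0",
)

```text
t: 16.75
tool_pos: [0.6826, -0.046, 0.175]
ee_rot: [[0.194, 0.981, 0.001], [0.981, -0.194, -0.001], [-0.001, 0.001, -1.0]]
contact_force: [1.5, -1.9, 0.6]
gripper_width: 0.699
```

Emit:
play_rows(
  plan="0 -0.04 0 0 0 0; 0 -0.04 0 0 0 0; 0 -0.04 0 0 0 0; 0 -0.03 0 0 0 0; 0 0 0 0 0 0",
)

```text
t: 17.25
tool_pos: [0.5299, -0.0157, 0.1712]
ee_rot: [[0.194, 0.981, -0.007], [0.981, -0.194, 0.0], [-0.001, -0.007, -1.0]]
contact_force: [-0.4, 0.8, 0.7]
gripper_width: 0.701
```

Emit:
play_rows(
  plan="0 0 0 0 0 0; 0 0 0 0 0 0; 0 0 0 0 0 0",
)

```text
t: 17.55
tool_pos: [0.5363, -0.0172, 0.1723]
ee_rot: [[0.194, 0.981, -0.0], [0.981, -0.194, -0.001], [-0.001, 0.0, -1.0]]
contact_force: [-0.7, 0.8, 0.1]
gripper_width: 0.702
```

Run:
```python
from h import *
o,im,d=snap('w8');print(o['ee_rot'],o['gripper_width']);trays('w8')
blob('w8',(.6034,-.0318),.04,.05,.07)
q=blob('w8',(.474,-.012),.035,.044,.065)
blob('w8',(.46,.173),.045,.03,.045)
blob('w8',(.6176,.0386),.037,.03,.05)
```

```text
snap w8 17.55 [ 0.5363 -0.0172  0.1723]
[[ 0.1944  0.9809 -0.0001]
 [ 0.9809 -0.1944 -0.001 ]
 [-0.001   0.0001 -1.    ]] 0.7024256872180615
w8 square tile px 381.0 106.0 z 0.0095 mean [0.6182 0.046 ] c 0.6174 0.0386 size 63.2 65.2 ang 78.0 | rim c 0.6103 0.0035 size 150.4 101.0 ang 78.9 z 0.0167 floor z 0.0035
w8 oblong tile px 376.0 306.0 z 0.0094 mean [ 0.582  -0.1803] c 0.5828 -0.1815 size 12.4 38.8 ang 3.0 | rim c 0.6197 -0.2160 size 100.6 152.0 ang 2.6 z 0.0162 floor z 0.0035
w8 px 388.0 196.0 n 1649 ztop 0.0608 mean [ 0.6006 -0.0303] rect c 0.6013 -0.0313 size 40.1 39.8 ang 77.1 circ 0.6013 -0.0315 d 41.6
w8 px 244.0 198.0 n 957 ztop 0.0516 mean [ 0.4748 -0.0099] rect c 0.4742 -0.0103 size 33.2 32.8 ang 9.7 circ 0.4742 -0.0102 d 44.4
w8 px 196.0 19.0 n 1867 ztop 0.0361 mean [0.4603 0.1677] rect c 0.4583 0.1670 size 44.1 56.0 ang 70.7 circ 0.4600 0.1720 d 56.0
w8 px 384.0 114.0 n 404 ztop 0.0378 mean [0.6144 0.039 ] rect c 0.6184 0.0346 size 47.5 43.0 ang 37.3 circ 0.6148 0.0384 d 53.8
```

View pics/w8.png

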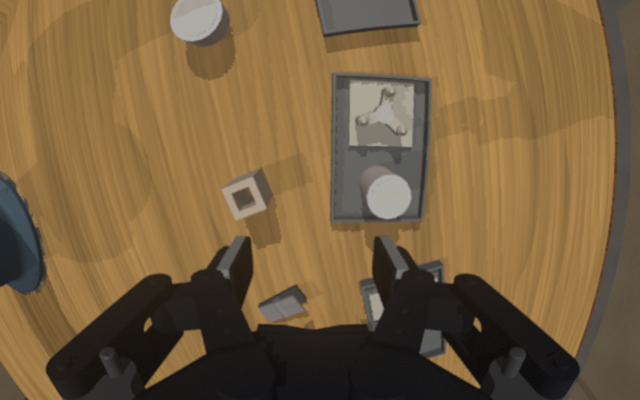

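The view shows the tall pot upright in the bare half at (388,196), the stilt on its tile at (384,114) and the post with its hole at (244,198). The post is at (0.474,-0.010), turned about 10° mod 90.

Run:
```python
from h import *
goto([((.4742,-.0103,.13),99.7)],.04)
```

```text
LEG (0.4742, -0.0103, 0.13) 99.7 3
   -0.0017 -0.0207 0.0141 -0.0001 0.0003 -0.1216; 0.0008 -0.0208 0.0141 -0.0001 0.0003 -0.1216; 0.0033 -0.0205 0.0141 -0.0001 0.0003 -0.1216
```

Emit:
play_rows(
  plan="-0.0017 -0.0207 0.0141 0 0 -0.1216; 0.0008 -0.0208 0.0141 0 0 -0.1216; 0.0033 -0.0205 0.0141 0 0 -0.1216; 0 0 0 0 0 0; 0 0 0 0 0 0",
)

```text
t: 18.1
tool_pos: [0.4737, -0.0101, 0.1301]
ee_rot: [[-0.166, 0.986, -0.001], [0.986, 0.166, -0.001], [-0.001, -0.001, -1.0]]
contact_force: [-0.0, -0.3, 0.5]
gripper_width: 0.699
```

Emit:
play_rows(
  plan="0 0 0 0 0 0; 0 0 0 0 0 0",
)

```text
t: 18.3
tool_pos: [0.4751, -0.0103, 0.1309]
ee_rot: [[-0.168, 0.986, 0.002], [0.986, 0.168, -0.001], [-0.002, 0.001, -1.0]]
contact_force: [0.2, -0.3, -0.5]
gripper_width: 0.701
```

Run:
```python
from h import *
o,im,d=snap('w9');print(o['ee_rot'],o['gripper_width'])
blob('w9',(.474,-.012),.035,.044,.065)
goto([((.4742,-.0103,.022),99.7)],.03)
```

```text
snap w9 18.3 [ 0.4751 -0.0103  0.1309]
[[-0.1676  0.9858  0.0015]
 [ 0.9858  0.1676 -0.0013]
 [-0.0015  0.0013 -1.    ]] 0.7011333341977617
w9 px 311.0 205.0 n 1422 ztop 0.0514 mean [ 0.4742 -0.0096] rect c 0.4741 -0.0103 size 32.6 33.2 ang 10.3 circ 0.4743 -0.0103 d 46.1
LEG (0.4742, -0.0103, 0.022) 99.7 4
   0 -0.0002 0.0272 0.0002 0.0003 -0.0002; 0 -0.0002 0.0272 0.0002 0.0003 -0.0002; 0 -0.0002 0.0272 0.0002 0.0003 -0.0002; 0 -0.0001 0.0272 0.0002 0.0003 -0.0002
```

Emit:
play_rows(
  plan="0 0 0.0272 0 0 -0.002; 0 0 0.0272 0 0 -0.002; 0 0 0.0272 0 0 0; 0 0 0.0272 0 0 0; 0 0 0 0 0 0",
)

```text
t: 18.85
tool_pos: [0.4704, -0.0097, 0.0185]
ee_rot: [[-0.172, 0.985, -0.007], [0.985, 0.172, 0.0], [0.001, -0.007, -1.0]]
contact_force: [-0.4, -0.3, 0.0]
gripper_width: 0.699
```

Emit:
play_rows(
  plan="0 0 0 0 0 0; 0 0 0 0 0 0; 0 0 0 0 0 0; 0 0 0 0 0 0; 0 0 0 0 0 0",
  jaw=1.0,
  force=30,
)

```text
t: 19.35
tool_pos: [0.4745, -0.0103, 0.0227]
ee_rot: [[-0.172, 0.985, 0.002], [0.985, 0.173, -0.001], [-0.002, 0.002, -1.0]]
contact_force: [-0.4, -0.2, 6.1]
gripper_width: 0.373
```

Emit:
play_rows(
  plan="0 0 0 0 0 0; 0 0 0 0 0 0; 0 0 0 0 0 0; 0 0 0 0 0 0; 0 0 0 0 0 0",
)

```text
t: 19.85
tool_pos: [0.4745, -0.0103, 0.0227]
ee_rot: [[-0.173, 0.985, 0.002], [0.985, 0.173, -0.001], [-0.002, 0.002, -1.0]]
contact_force: [-1.1, -0.2, 6.1]
gripper_width: 0.368
```

Emit:
play_rows(
  plan="0 0 -0.015 0 0 0; 0 0 -0.035 0 0 0; 0 0 -0.04 0 0 0; 0 0 -0.02 0 0 0; 0 0 0 0 0 0",
)

```text
t: 20.35
tool_pos: [0.4756, -0.0103, 0.1345]
ee_rot: [[-0.173, 0.985, 0.006], [0.985, 0.173, -0.002], [-0.003, 0.005, -1.0]]
contact_force: [0.7, -0.0, -0.6]
gripper_width: 0.366
```

Run:
```python
from h import *
goto([((.6264,.2367,.11),100)],.042)
```

```text
LEG (0.6264, 0.2367, 0.11) 100 7
   0.0311 0.0273 0.0036 0.0007 0.0004 -0.0002; 0.031 0.0273 0.0035 0.0007 0.0004 -0.0002; 0.031 0.0273 0.0035 0.0007 0.0004 -0.0002; 0.031 0.0273 0.0035 0.0007 0.0004 -0.0002; 0.031 0.0273 0.0035 0.0007 0.0004 -0.0002
   0.031 0.0273 0.0035 0.0007 0.0004 -0.0002; 0.031 0.0273 0.0035 0.0007 0.0004 -0.0002
```

Emit:
play_rows(
  plan="0.031 0.0273 0.0035 0.0004 0.0002 0; 0.031 0.0273 0.0035 0.0004 0.0002 0; 0.031 0.0273 0.0035 0.0004 0.0002 0; 0.031 0.0273 0.0035 0.0004 0.0002 0; 0.031 0.0273 0.0035 0 0 0",
)

```text
t: 20.85
tool_pos: [0.5801, 0.1676, 0.1112]
ee_rot: [[-0.173, 0.985, -0.006], [0.985, 0.173, -0.001], [0.0, -0.006, -1.0]]
contact_force: [1.0, -0.4, -0.9]
gripper_width: 0.368
```

Emit:
play_rows(
  plan="0.031 0.0273 0.0035 0 0 0; 0.031 0.0273 0.0035 0 0 0; 0 0 0 0 0 0; 0 0 0 0 0 0; 0 0 0 0 0 0",
)

```text
t: 21.35
tool_pos: [0.6224, 0.2357, 0.1049]
ee_rot: [[-0.172, 0.985, -0.006], [0.985, 0.172, -0.001], [-0.0, -0.006, -1.0]]
contact_force: [-0.7, 0.7, -0.8]
gripper_width: 0.371
```

Run:
```python
from h import *
o,im,d=snap('w10');print(o['ee_rot'],o['gripper_width']);trays('w10')
goto([((.6264,.2367,.034),100)],.03)
```

```text
snap w10 21.35 [0.6224 0.2357 0.1049]
[[-0.1719  0.9851 -0.0055]
 [ 0.9851  0.1719 -0.0014]
 [-0.0004 -0.0057 -1.    ]] 0.3711153525499991
w10 round tile px 319.0 189.0 z 0.0095 mean [0.6258 0.2458] c 0.6262 0.2437 size 47.2 65.6 ang 89.8 | rim c 0.6261 0.2010 size 151.5 100.0 ang 89.7 z 0.0162 floor z 0.0035
LEG (0.6264, 0.2367, 0.034) 100 3
   0.0002 0.0014 0.0238 -0.0017 0.0001 -0.0007; 0.0002 0.0014 0.0238 -0.0017 0.0001 -0.0007; 0.0002 0.0014 0.0238 -0.0017 0.0001 -0.0007
```

Emit:
play_rows(
  plan="0.0002 0.0014 0.0238 -0.0018 0 0; 0.0002 0.0014 0.0238 -0.0018 0 0; 0.0002 0.0014 0.0218 -0.0018 0 0; 0 0 0 0 0 0; 0 0 0 0 0 0",
)

```text
t: 21.9
tool_pos: [0.6269, 0.2371, 0.037]
ee_rot: [[-0.171, 0.985, 0.001], [0.985, 0.171, 0.0], [0.0, 0.001, -1.0]]
contact_force: [0.0, -0.3, -1.1]
gripper_width: 0.367
```

Emit:
play_rows(
  plan="0 0 0.001 0 0 0; 0 0 0 0 0 0; 0 0 0 0 0 0; 0 0 0 0 0 0",
)

```text
t: 22.3
tool_pos: [0.628, 0.2382, 0.0364]
ee_rot: [[-0.173, 0.985, 0.003], [0.985, 0.173, 0.001], [0.0, 0.003, -1.0]]
contact_force: [0.1, 0.5, -1.0]
gripper_width: 0.366
```

Emit:
play_rows(
  plan="-0.0009 -0.0018 0.002 0.002 0 0; 0 0 0.0018 0 0 0; 0 0 0 0 0 0; 0 0 0 0 0 0; 0 0 0 0 0 0",
)

```text
t: 22.8
tool_pos: [0.6259, 0.2369, 0.0318]
ee_rot: [[-0.173, 0.985, 0.0], [0.985, 0.173, 0.0], [0.0, 0.0, -1.0]]
contact_force: [0.3, -0.5, 0.2]
gripper_width: 0.372
```

Emit:
play_rows(
  plan="0 0 0.0008 0 0 0; 0 0 0 0 0 0; 0 0 0 0 0 0; 0 0 0 0 0 0",
)

```text
t: 23.2
tool_pos: [0.6259, 0.2369, 0.0317]
ee_rot: [[-0.173, 0.985, 0.0], [0.985, 0.173, 0.0], [0.0, 0.0, -1.0]]
contact_force: [-2.3, 0.0, 5.0]
gripper_width: 0.373
```

Emit:
play_rows(
  plan="0 0 0 0 0 0; 0 0 0 0 0 0; 0 0 0 0 0 0; 0 0 0 0 0 0",
  jaw=0.4,
)

```text
t: 23.6
tool_pos: [0.6259, 0.2369, 0.0308]
ee_rot: [[-0.172, 0.985, -0.0], [0.985, 0.172, 0.0], [0.0, -0.0, -1.0]]
contact_force: [-1.1, -1.0, 0.2]
gripper_width: 0.601
```

Emit:
play_rows(
  plan="0 0 -0.015 0 0 0; 0 0 -0.04 0 0 0; 0 0 -0.04 0 0 0; 0 0 -0.04 0 0 0; 0 0 0 0 0 0",
)

```text
t: 24.1
tool_pos: [0.6298, 0.238, 0.1734]
ee_rot: [[-0.173, 0.985, 0.012], [0.985, 0.173, 0.003], [0.001, 0.012, -1.0]]
contact_force: [1.2, 0.2, -0.4]
gripper_width: 0.6
```

Run:
```python
from h import *
print(ctrl.get_obs()['gripper_width'])
goto([((.4600,.1727,.15),89.6)],.04)
```

```text
0.6002607681268456
LEG (0.46, 0.1727, 0.15) 89.6 5
   -0.007 -0.0358 0.0042 0.0024 -0.0005 0.0361; -0.0083 -0.0355 0.0043 0.0024 -0.0005 0.0361; -0.0096 -0.0351 0.0044 0.0024 -0.0005 0.0361; -0.0108 -0.0348 0.0045 0.0024 -0.0005 0.0361; -0.0121 -0.0343 0.0046 0.0024 -0.0005 0.0361
```

Emit:
play_rows(
  plan="-0.007 -0.0358 0.0042 0 0 0.0361; -0.0083 -0.0355 0.0043 0 0 0.0361; -0.0096 -0.0351 0.0044 0 0 0.0361; -0.0108 -0.0348 0.0045 0 0 0.0361; -0.0121 -0.0343 0.0046 0 0 0.0361",
  jaw=0.1,
)

```text
t: 24.6
tool_pos: [0.4542, 0.1709, 0.1432]
ee_rot: [[0.009, 1.0, -0.0], [1.0, -0.009, 0.0], [0.0, -0.0, -1.0]]
contact_force: [-0.1, 0.4, 0.3]
gripper_width: 0.899
```

Emit:
play_rows(
  plan="0 0 0 0 0 0; 0 0 0 0 0 0; 0 0 0 0 0 0; 0 0 0 0 0 0; 0 0 0 0 0 0",
)

```text
t: 25.1
tool_pos: [0.4573, 0.1719, 0.1443]
ee_rot: [[0.007, 1.0, 0.001], [1.0, -0.007, 0.001], [0.001, 0.001, -1.0]]
contact_force: [-0.3, 0.5, -0.5]
gripper_width: 0.901
```

Run:
```python
from h import *
o,im,d=snap('w11');print(o['ee_rot'],o['gripper_width'])
blob('w11',(.46,.1727),.045,.03,.045)
blob('w11',(.6263,.237),.04,.05,.07)
blob('w11',(.6176,.0386),.037,.03,.05)
trays('w11')
goto([((.4600,.1727,.05),89.6)],.04)
```

```text
snap w11 25.1 [0.4573 0.1719 0.1443]
[[ 0.007   1.      0.0015]
 [ 1.     -0.007   0.0006]
 [ 0.0006  0.0015 -1.    ]] 0.9011125930096617
w11 px 315.0 194.0 n 3141 ztop 0.0358 mean [0.4599 0.1737] rect c 0.4595 0.1725 size 53.5 55.3 ang 2.2 circ 0.4602 0.1727 d 55.6
w11 px 507.0 128.0 n 1101 ztop 0.0602 mean [0.6236 0.2366] rect c 0.6255 0.2367 size 33.8 32.9 ang 9.6 circ 0.6255 0.2371 d 45.1h.py:73: RuntimeWarning: Mean of empty slice.
  print(tag,'px',u.mean().round(),v.mean().round(),'n',len(q),'ztop %.4f'%np.percentile(q[:,2],95),'mean',q[:,:2].mean(0),'rect c %.4f %.4f size %.1f %.1f ang %.1f'%(r[0][0]/1e4,r[0][1]/1e4,r[1][0]/10,r[1][1]/10,r[2]),'circ %.4f %.4f d %.1f'%(e[0][0]/1e4,e[0][1]/1e4,e[1]/5))
  ret = ret.dtype.type(ret / rcount)
Traceback (most recent call last):
  File "h.py", line 73, in blob
    print(tag,'px',u.mean().round(),v.mean().round(),'n',len(q),'ztop %.4f'%np.percentile(q[:,2],95),'mean',q[:,:2].mean(0),'rect c %.4f %.4f size %.1f %.1f ang %.1f'%(r[0][0]/1e4,r[0][1]/1e4,r[1][0]/10,r[1][1]/10,r[2]),'circ %.4f %.4f d %.1f'%(e[0][0]/1e4,e[0][1]/1e4,e[1]/5))
                                                                            ~~~~~~~~~~~~~^^^^^^^^^^^
IndexError: index -1 is out of bounds for axis 0 with size 0
```

View pics/w11.png

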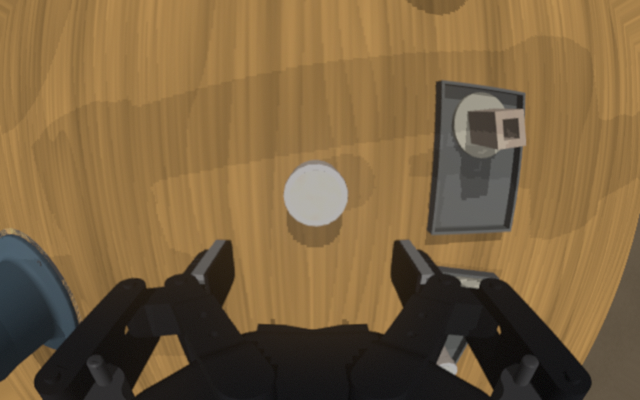

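The post stands on the round tile at (507,128), measured (0.6255,0.2369). The squat pot is below the open jaws at (315,194). Descending to it.

Emit:
play_rows(
  plan="0.0008 0.0013 0.03 0 0 0; 0 0.0013 0.03 0 0 0; 0 0 0.03 0 0 0; 0 0 0.02 0 0 0; 0 0 0 0 0 0",
)

```text
t: 25.65
tool_pos: [0.4563, 0.1718, 0.0314]
ee_rot: [[0.007, 1.0, -0.005], [1.0, -0.007, -0.001], [-0.001, -0.005, -1.0]]
contact_force: [-0.2, 0.1, 0.9]
gripper_width: 0.901
```

Emit:
play_rows(
  plan="0 0 0.015 0 0 0; 0 0 0.009 0 0 0; 0 0 0 0 0 0; 0 0 0 0 0 0; 0 0 0 0 0 0",
)

```text
t: 26.15
tool_pos: [0.4593, 0.1725, 0.0109]
ee_rot: [[0.007, 1.0, 0.002], [1.0, -0.007, 0.001], [0.001, 0.002, -1.0]]
contact_force: [0.3, -0.4, -0.1]
gripper_width: 0.902
```

Emit:
play_rows(
  plan="0 0 0.002 0 0 0; 0 0 0 0 0 0; 0 0 0 0 0 0; 0 0 0 0 0 0; 0 0 0 0 0 0",
  jaw=1.0,
  force=30,
)

```text
t: 26.65
tool_pos: [0.4591, 0.1724, 0.0086]
ee_rot: [[0.007, 1.0, 0.001], [1.0, -0.007, 0.0], [0.0, 0.001, -1.0]]
contact_force: [-0.3, 0.1, 7.3]
gripper_width: 0.632
```

Emit:
play_rows(
  plan="0 0 0 0 0 0; 0 0 0 0 0 0; 0 0 0 0 0 0; 0 0 0 0 0 0; 0 0 0 0 0 0",
)

```text
t: 27.15
tool_pos: [0.4591, 0.1724, 0.0086]
ee_rot: [[0.007, 1.0, 0.001], [1.0, -0.007, 0.0], [0.0, 0.001, -1.0]]
contact_force: [-1.0, -0.7, 6.1]
gripper_width: 0.629
```

Emit:
play_rows(
  plan="0 0 -0.005 0 0 0; 0 0 -0.01 0 0 0; 0 0 0 0 0 0; 0 0 0 0 0 0; 0 0 0 0 0 0",
)

```text
t: 27.65
tool_pos: [0.4584, 0.1723, 0.0229]
ee_rot: [[0.007, 1.0, -0.0], [1.0, -0.007, 0.0], [0.0, -0.0, -1.0]]
contact_force: [0.3, 0.1, -0.6]
gripper_width: 0.624
```

Run:
```python
from h import *
o,im,d=snap('w12');print(o['gripper_width'])
T=o['tool_pos'];P=wcloud(o,d);L=(P-T)@np.array(o['ee_rot'])
m=(d>0)&(im.min(-1)>120)&(np.hypot(L[...,0],L[...,1])<.03)&(L[...,2]<-.02)&(L[...,2]>-.04)
print('lid top world z',np.median(P[m][:,2]),np.percentile(P[m][:,2],[5,95]),'mean tool',L[m].mean(0))
goto([((.459,.1725,.1),89.6),((.6258,.165,.1),89.6)],.042)
```

```text
snap w12 27.65 [0.4584 0.1723 0.0229]
0.6243568578827573
lid top world z 0.04895912056507831 [0.0479 0.0499] mean tool [ 0.0028 -0.     -0.026 ]
LEG (0.459, 0.1725, 0.1) 89.6 2
   0.0001 0.0004 -0.0386 -0.0002 -0.0001 -0.0001; 0.0001 0.0004 -0.0386 -0.0002 -0.0001 -0.0001
LEG (0.6258, 0.165, 0.1) 89.6 4
   -0.0016 0.0417 0 0 0 0; -0.0016 0.0417 0 0 0 0; -0.0016 0.0417 0 0 0 0; -0.0016 0.0417 0 0 0 0
```

Emit:
play_rows(
  plan="0 0 -0.038 0 0 0; 0 0 -0.038 0 0 0; -0.0016 0.0417 0 0 0 0; -0.0016 0.0417 0 0 0 0; -0.0016 0.0417 0 0 0 0",
)

```text
t: 28.2
tool_pos: [0.5849, 0.1666, 0.0994]
ee_rot: [[0.007, 1.0, 0.001], [1.0, -0.007, 0.0], [0.0, 0.001, -1.0]]
contact_force: [0.1, -0.2, -0.5]
gripper_width: 0.625
```

Emit:
play_rows(
  plan="-0.0016 0.0417 0 0 0 0; 0 0 0 0 0 0; 0 0 0 0 0 0; 0 0 0 0 0 0; 0 0 0 0 0 0",
)

```text
t: 28.7
tool_pos: [0.6238, 0.1649, 0.099]
ee_rot: [[0.007, 1.0, -0.001], [1.0, -0.007, 0.0], [0.0, -0.001, -1.0]]
contact_force: [-0.7, 0.2, -0.6]
gripper_width: 0.628
```

Emit:
play_rows(
  plan="0 0 0.025 0 0 0; 0 0 0.025 0 0 0; 0 0 0 0 0 0; 0 0 0 0 0 0; 0 0 0 0 0 0",
)

```text
t: 29.2
tool_pos: [0.626, 0.165, 0.0508]
ee_rot: [[0.007, 1.0, 0.002], [1.0, -0.007, 0.001], [0.001, 0.002, -1.0]]
contact_force: [0.6, 0.3, 0.1]
gripper_width: 0.626
```

Run:
```python
from h import *
o,im,d=snap('w13');print(o['ee_rot'],o['gripper_width']);trays('w13')
goto([((.6257,.165,.014),89.6)],.015)
```

```text
snap w13 29.2 [0.626  0.165  0.0508]
[[ 0.0068  1.      0.0025]
 [ 1.     -0.0068  0.0006]
 [ 0.0007  0.0025 -1.    ]] 0.6257820599937601
w13 round tile px 312.0 99.0 z 0.0095 mean [0.6264 0.2427] c 0.6264 0.2394 size 57.0 65.2 ang 86.8 | rim c 0.6260 0.2148 size 123.6 100.6 ang 89.6 z 0.0164 floor z 0.0035
LEG (0.6257, 0.165, 0.014) 89.6 3
   0 -0.0003 0.0123 0.001 -0.0003 0; 0 -0.0002 0.0123 0.001 -0.0003 0; 0 -0.0002 0.0123 0.001 -0.0003 0
```

Emit:
play_rows(
  plan="0 0 0.0123 0 0 0; 0 0 0.0123 0 0 0; 0 0 0.0113 0 0 0; 0 0 0 0 0 0; 0 0 0 0 0 0",
)

```text
t: 29.75
tool_pos: [0.6244, 0.1646, 0.0121]
ee_rot: [[0.007, 1.0, -0.002], [1.0, -0.007, -0.0], [-0.0, -0.002, -1.0]]
contact_force: [0.8, 0.1, -0.8]
gripper_width: 0.63
```

Emit:
play_rows(
  plan="0 0 0.0015 0 0 0; 0 0 0 0 0 0; 0 0 0 0 0 0; 0 0 0 0 0 0",
)

```text
t: 30.15
tool_pos: [0.6254, 0.1647, 0.0118]
ee_rot: [[0.007, 1.0, 0.0], [1.0, -0.007, 0.0], [0.0, 0.0, -1.0]]
contact_force: [-0.7, -0.6, -1.2]
gripper_width: 0.627
```

Emit:
play_rows(
  plan="0 0 0.0007 0 0 0; 0 0 0 0 0 0; 0 0 0 0 0 0; 0 0 0 0 0 0",
)

```text
t: 30.55
tool_pos: [0.6253, 0.1647, 0.011]
ee_rot: [[0.007, 1.0, 0.0], [1.0, -0.007, 0.0], [0.0, 0.0, -1.0]]
contact_force: [0.3, 0.1, -1.1]
gripper_width: 0.632
```

Emit:
play_rows(
  plan="0 0 0 0 0 0; 0 0 0 0 0 0; 0 0 0 0 0 0",
)

```text
t: 30.85
tool_pos: [0.6253, 0.1647, 0.011]
ee_rot: [[0.007, 1.0, 0.0], [1.0, -0.007, 0.0], [0.0, 0.0, -1.0]]
contact_force: [0.0, 0.4, -0.1]
gripper_width: 0.632
```

Emit:
play_rows(
  plan="0 0 0.0007 0 0 0; 0 0 0 0 0 0; 0 0 0 0 0 0; 0 0 0 0 0 0",
)

```text
t: 31.25
tool_pos: [0.6254, 0.1647, 0.0106]
ee_rot: [[0.007, 1.0, 0.0], [1.0, -0.007, 0.0], [0.0, 0.0, -1.0]]
contact_force: [-1.0, -0.6, 2.5]
gripper_width: 0.626
```

Emit:
play_rows(
  plan="0 0 0 0 0 0; 0 0 0 0 0 0; 0 0 0 0 0 0; 0 0 0 0 0 0",
  jaw=0.24,
)

```text
t: 31.65
tool_pos: [0.6253, 0.1647, 0.0101]
ee_rot: [[0.007, 1.0, 0.0], [1.0, -0.007, 0.0], [0.0, 0.0, -1.0]]
contact_force: [0.5, 0.1, 0.1]
gripper_width: 0.761
```

Emit:
play_rows(
  plan="0 0 -0.01 0 0 0; 0 0 -0.03 0 0 0; 0 0 -0.04 0 0 0; 0 0 -0.04 0 0 0; 0 0 -0.04 0 0 0",
)

```text
t: 32.15
tool_pos: [0.6251, 0.1647, 0.1726]
ee_rot: [[0.007, 1.0, 0.001], [1.0, -0.007, 0.0], [0.0, 0.001, -1.0]]
contact_force: [-0.0, -0.8, 0.2]
gripper_width: 0.762
```

Run:
```python
from h import *
o=ctrl.get_obs();print(o['contact_force'],o['gripper_width'])
o,im,d=load('w2');P=wcloud(o,d)
for t in ['w1','w2','w3','w5']:
    q=blob(t,(.4785,-.152),.04,.004,.03)
goto([((.47,-.15,.16),60)],.042)
```

```text
[-0.0426 -0.7622  0.197 ] 0.762255180376867
w1 px 149.0 172.0 n 1043 ztop 0.0251 mean [ 0.4746 -0.1581] rect c 0.4732 -0.1557 size 57.2 25.7 ang 21.5 circ 0.4735 -0.1565 d 60.3
w2 px 114.0 179.0 n 1428 ztop 0.0248 mean [ 0.4749 -0.1587] rect c 0.4730 -0.1556 size 56.4 26.6 ang 22.5 circ 0.4736 -0.1570 d 59.3
w3 px 430.0 244.0 n 889 ztop 0.0248 mean [ 0.4777 -0.1515] rect c 0.4741 -0.1548 size 55.1 25.8 ang 22.0 circ 0.4737 -0.1543 d 58.4
w5 px 457.0 267.0 n 814 ztop 0.0248 mean [ 0.4808 -0.1507] rect c 0.4739 -0.1544 size 55.3 25.5 ang 21.1 circ 0.4735 -0.1540 d 59.4
LEG (0.47, -0.15, 0.16) 60 9
   -0.0351 -0.017 0.0014 0.0001 -0.0001 0.0574; -0.036 -0.0149 0.0014 0.0001 -0.0001 0.0574; -0.0368 -0.0129 0.0014 0.0001 -0.0001 0.0574; -0.0375 -0.0107 0.0014 0.0001 -0.0001 0.0574; -0.038 -0.0086 0.0014 0.0001 -0.0001 0.0574
   -0.0385 -0.0064 0.0014 0.0001 -0.0001 0.0574; -0.0388 -0.0041 0.0014 0.0001 -0.0001 0.0574; -0.0389 -0.0019 0.0014 0.0001 -0.0001 0.0574; -0.039 0.0003 0.0014 0.0001 -0.0001 0.0574
```

Emit:
play_rows(
  plan="-0.0351 -0.017 0.0014 0 0 0.0574; -0.036 -0.0149 0.0014 0 0 0.0574; -0.0368 -0.0129 0.0014 0 0 0.0574; -0.0375 -0.0107 0.0014 0 0 0.0574; -0.038 -0.0086 0.0014 0 0 0.0574",
  jaw=0.4,
)

```text
t: 32.65
tool_pos: [0.5384, -0.0113, 0.1641]
ee_rot: [[0.292, 0.956, 0.001], [0.956, -0.292, 0.0], [0.0, 0.001, -1.0]]
contact_force: [0.9, -0.3, 0.7]
gripper_width: 0.601
```

Emit:
play_rows(
  plan="-0.0385 -0.0064 0.0014 0 0 0.0574; -0.0388 -0.0041 0.0014 0 0 0.0574; -0.0389 -0.0019 0.0014 0 0 0.0574; -0.039 0.0003 0.0014 0 0 0.0574; 0 0 0 0 0 0",
)

```text
t: 33.15
tool_pos: [0.4685, -0.1535, 0.1583]
ee_rot: [[0.506, 0.863, 0.0], [0.863, -0.506, -0.001], [-0.001, 0.001, -1.0]]
contact_force: [0.3, -0.0, -0.1]
gripper_width: 0.597
```

Emit:
play_rows(
  plan="0 0 0 0 0 0; 0 0 0 0 0 0; 0 0 0 0 0 0; 0 0 0 0 0 0",
)

```text
t: 33.55
tool_pos: [0.4706, -0.1491, 0.1576]
ee_rot: [[0.498, 0.867, 0.0], [0.867, -0.498, 0.0], [0.0, 0.0, -1.0]]
contact_force: [-0.2, 0.1, -0.5]
gripper_width: 0.601
```

Run:
```python
from h import *
o,im,d=snap('w14');print(o['ee_rot'],o['gripper_width'])
blob('w14',(.474,-.155),.04,.004,.03);blob('w14',(.474,-.155),.04,.019,.03)
trays('w14');
blob('w14',(.6033,-.0318),.04,.05,.07)
goto([((.4737,-.1553,.07),21.8)],.042)
```

```text
snap w14 33.55 [ 0.4706 -0.1491  0.1576]
[[ 0.4983  0.867   0.0003]
 [ 0.867  -0.4983  0.0003]
 [ 0.0004  0.0001 -1.    ]] 0.6009192673685901
w14 px 318.0 189.0 n 1534 ztop 0.0251 mean [ 0.4735 -0.1524] rect c 0.4715 -0.1541 size 57.1 25.2 ang 21.7 circ 0.4715 -0.1540 d 60.8
w14 px 324.0 184.0 n 810 ztop 0.0257 mean [ 0.4816 -0.1499] rect c 0.4792 -0.1510 size 34.8 25.1 ang 20.8 circ 0.4809 -0.1507 d 38.1
w14 oblong tile px 453.0 142.0 z 0.0094 mean [ 0.617 -0.18 ] c 0.6186 -0.1803 size 84.4 39.6 ang 2.5 | rim c 0.6200 -0.2166 size 101.6 151.2 ang 2.5 z 0.0162 floor z 0.0034
w14 px 381.0 10.0 n 931 ztop 0.0609 mean [ 0.5955 -0.0406] rect c 0.5966 -0.0411 size 20.0 40.9 ang 62.9 circ 0.6001 -0.0341 d 40.9
LEG (0.4737, -0.1553, 0.07) 21.8 6
   -0.0006 0.001 0.0146 0 -0.0001 0.1114; -0.0005 0.001 0.0146 0 -0.0001 0.1114; -0.0004 0.0011 0.0146 0 -0.0001 0.1114; -0.0003 0.0011 0.0146 0 -0.0001 0.1114; -0.0001 0.0011 0.0146 0 -0.0001 0.1114
   0 0.0011 0.0146 0 -0.0001 0.1114
```

View pics/w14.png

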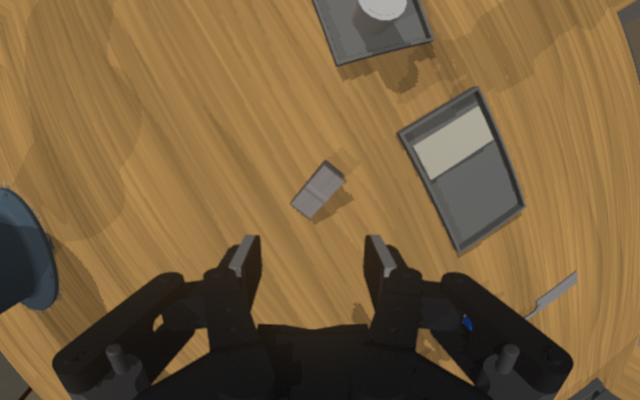

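The clip is at (318,189), with its high end away from the robot and the jaws straddling it. I'll turn to 21.8° and grip it across its width.

Emit:
play_rows(
  plan="-0.0008 0.0008 0.0146 0 0 0.1114; -0.0007 0.0008 0.0146 0 0 0.1114; -0.0006 0.001 0.0146 0 0 0.1114; -0.0004 0.001 0.0146 0 0 0.1114; -0.0002 0.001 0.0146 0 0 0.1114",
)

```text
t: 34.1
tool_pos: [0.472, -0.1547, 0.0839]
ee_rot: [[0.884, 0.468, 0.0], [0.468, -0.884, 0.0], [0.0, -0.0, -1.0]]
contact_force: [-0.3, 0.7, -0.5]
gripper_width: 0.604
```

Emit:
play_rows(
  plan="0 0.001 0.0146 0 0 0.1114; 0 0 0.03 0 0 0; 0 0 0.02 0 0 0; 0 0 0 0 0 0; 0 0 0 0 0 0",
)

```text
t: 34.6
tool_pos: [0.4721, -0.1557, 0.02]
ee_rot: [[0.929, 0.37, -0.001], [0.37, -0.929, 0.001], [-0.0, -0.001, -1.0]]
contact_force: [-0.1, 0.1, -0.2]
gripper_width: 0.598
```

Emit:
play_rows(
  plan="0 0 0 0 0 0; 0 0 0 0 0 0; 0 0 0 0 0 0",
)

```text
t: 34.9
tool_pos: [0.4731, -0.1565, 0.0209]
ee_rot: [[0.929, 0.37, 0.002], [0.37, -0.929, -0.001], [0.002, 0.001, -1.0]]
contact_force: [0.4, 0.3, -0.9]
gripper_width: 0.604
```

Emit:
play_rows(
  plan="0 0 0.01 0 0 0; 0 0 0.0072 0 0 0; 0 0 0 0 0 0; 0 0 0 0 0 0; 0 0 0 0 0 0",
)

```text
t: 35.4
tool_pos: [0.4721, -0.1561, 0.0027]
ee_rot: [[0.929, 0.37, -0.0], [0.37, -0.929, 0.0], [0.0, -0.0, -1.0]]
contact_force: [-0.2, 0.5, -0.7]
gripper_width: 0.601
```

Emit:
play_rows(
  plan="0 0 0 0 0 0; 0 0 0 0 0 0; 0 0 0 0 0 0; 0 0 0 0 0 0; 0 0 0 0 0 0",
  jaw=1.0,
  force=30,
)

```text
t: 35.9
tool_pos: [0.4725, -0.1563, 0.003]
ee_rot: [[0.929, 0.37, 0.001], [0.37, -0.929, -0.0], [0.001, 0.0, -1.0]]
contact_force: [-0.8, -0.3, 3.5]
gripper_width: 0.27
```

Emit:
play_rows(
  plan="0 0 0 0 0 0; 0 0 0 0 0 0; 0 0 0 0 0 0; 0 0 0 0 0 0; 0 0 0 0 0 0",
)

```text
t: 36.4
tool_pos: [0.4726, -0.1562, 0.003]
ee_rot: [[0.929, 0.37, 0.001], [0.37, -0.929, -0.0], [0.001, 0.0, -1.0]]
contact_force: [0.7, -0.6, 5.6]
gripper_width: 0.271
```

Emit:
play_rows(
  plan="0 0 -0.005 0 0 0; 0 0 -0.01 0 0 0; 0 0 -0.03 0 0 0; 0 0 -0.04 0 0 0; 0 0 0 0 0 0",
)

```text
t: 36.9
tool_pos: [0.4757, -0.1577, 0.093]
ee_rot: [[0.929, 0.37, 0.008], [0.37, -0.929, -0.004], [0.006, 0.006, -1.0]]
contact_force: [1.7, -0.5, -1.0]
gripper_width: 0.272
```

Run:
```python
from h import *
print(ctrl.get_obs()['gripper_width'])
goto([((.6185,-.1804,.09),2.5)],.04)
```

```text
0.27219040089654445
LEG (0.6185, -0.1804, 0.09) 2.5 4
   0.0311 0.0185 0.0011 0.0013 -0.0018 0.0838; 0.0325 0.0158 0.001 0.0013 -0.0018 0.0838; 0.0337 0.013 0.0009 0.0013 -0.0018 0.0838; 0.0347 0.0102 0.0008 0.0013 -0.0018 0.0838
```

Emit:
play_rows(
  plan="0.0311 0.0185 0.001 0 0 0.0838; 0.0325 0.0158 0.001 0 0 0.0838; 0.0337 0.013 0.001 0 0 0.0838; 0.0347 0.0102 0.001 0 0 0.0838; 0 0 0 0 0 0",
)

```text
t: 37.4
tool_pos: [0.6188, -0.1796, 0.0827]
ee_rot: [[0.999, 0.043, 0.003], [0.043, -0.999, -0.0], [0.003, 0.001, -1.0]]
contact_force: [-0.2, 0.0, -0.7]
gripper_width: 0.271
```

Emit:
play_rows(
  plan="0 0 0.02 0 0 0; 0 0 0.02 0 0 0; 0 0 0 0 0 0; 0 0 0 0 0 0; 0 0 0 0 0 0",
)

```text
t: 37.9
tool_pos: [0.6152, -0.179, 0.0449]
ee_rot: [[0.999, 0.044, 0.001], [0.044, -0.999, -0.0], [0.001, 0.0, -1.0]]
contact_force: [-0.2, -0.3, -0.4]
gripper_width: 0.274
```

Run:
```python
from h import *
o,im,d=snap('w15');print(o['ee_rot'],o['gripper_width']);trays('w15')
P=wcloud(o,d);L=(P-o['tool_pos'])@np.array(o['ee_rot'])
m=(d>0)&(abs(L[...,0])<.035)&(abs(L[...,1])<.015)&(L[...,2]<.002)&(L[...,2]>-.03)
q=L[m];print('held in tool: x',q[:,0].min(),q[:,0].max(),'y',q[:,1].min(),q[:,1].max())
goto([((.6185,-.1804,.016),2.5)],.02)
```

```text
snap w15 37.9 [ 0.6152 -0.179   0.0449]
[[ 0.9991  0.0435  0.0013]
 [ 0.0435 -0.9991 -0.0002]
 [ 0.0013  0.0002 -1.    ]] 0.27419815971489164
w15 square tile px 51.0 190.0 z 0.0095 mean [0.6303 0.0309] c 0.6226 0.0382 size 64.6 55.7 ang 78.6 | rim c 0.6105 0.0037 size 152.4 101.8 ang 78.3 z 0.0198 floor z 0.0036
w15 oblong tile px 319.0 177.0 z 0.0095 mean [ 0.6451 -0.1807] c 0.6361 -0.1797 size 50.3 39.7 ang 1.6 | rim c 0.6206 -0.2169 size 100.1 151.2 ang 2.3 z 0.0162 floor z 0.0035
held in tool: x -0.026590268522944424 0.0282476290895133 y -0.014992380117844794 0.014994484546252358
LEG (0.6185, -0.1804, 0.016) 2.5 2
   0.0014 0.0007 0.0146 0.0003 -0.001 0; 0.0014 0.0007 0.0146 0.0003 -0.001 0
```

View pics/w15.png

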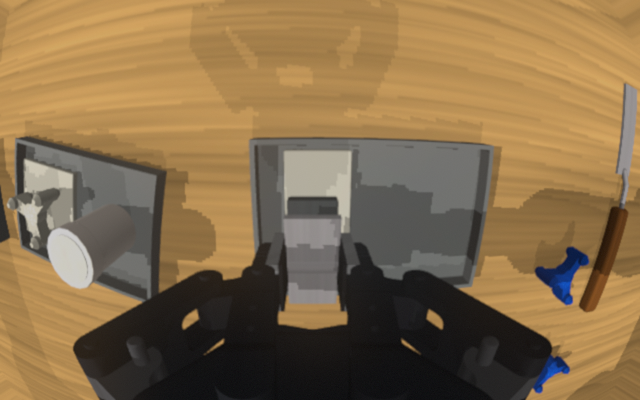

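The clip is held level at about (315,250), lined up with the oblong tile and centred in the jaws to within 1 mm. Lowering.

Emit:
play_rows(
  plan="0.0012 0.0007 0.0146 0 0 0; 0.0012 0.0007 0.0146 0 0 0; 0 0 0 0 0 0; 0 0 0 0 0 0; 0 0 0 0 0 0",
)

```text
t: 38.45
tool_pos: [0.617, -0.1799, 0.0142]
ee_rot: [[0.999, 0.044, -0.001], [0.044, -0.999, 0.001], [-0.001, -0.001, -1.0]]
contact_force: [1.0, -0.7, 0.3]
gripper_width: 0.268
```

Emit:
play_rows(
  plan="0 0 0 0 0 0; 0 0 0 0 0 0; 0 0 0 0 0 0",
)

```text
t: 38.75
tool_pos: [0.6175, -0.1801, 0.0147]
ee_rot: [[0.999, 0.043, 0.0], [0.043, -0.999, 0.0], [0.0, -0.0, -1.0]]
contact_force: [0.3, -0.3, -0.8]
gripper_width: 0.271
```

Emit:
play_rows(
  plan="0 0 0.0017 0 0 0; 0 0 0 0 0 0; 0 0 0 0 0 0; 0 0 0 0 0 0",
)

```text
t: 39.15
tool_pos: [0.6174, -0.1801, 0.0128]
ee_rot: [[0.999, 0.043, 0.0], [0.043, -0.999, 0.0], [0.0, -0.0, -1.0]]
contact_force: [0.5, 0.3, -0.8]
gripper_width: 0.271
```

Emit:
play_rows(
  plan="0 0 0.0008 0 0 0; 0 0 0 0 0 0; 0 0 0 0 0 0; 0 0 0 0 0 0",
)

```text
t: 39.55
tool_pos: [0.6174, -0.1801, 0.012]
ee_rot: [[0.999, 0.043, 0.0], [0.043, -0.999, 0.0], [0.0, -0.0, -1.0]]
contact_force: [-1.2, -0.0, -0.3]
gripper_width: 0.276
```

Emit:
play_rows(
  plan="0 0 0.0006 0 0 0; 0 0 0 0 0 0; 0 0 0 0 0 0; 0 0 0 0 0 0",
)

```text
t: 39.95
tool_pos: [0.6175, -0.1801, 0.0119]
ee_rot: [[0.999, 0.043, 0.0], [0.043, -0.999, 0.0], [0.0, -0.0, -1.0]]
contact_force: [-3.2, 0.3, 6.2]
gripper_width: 0.272
```

Emit:
play_rows(
  plan="0 0 0 0 0 0; 0 0 0 0 0 0; 0 0 0 0 0 0; 0 0 0 0 0 0",
  jaw=0.55,
)

```text
t: 40.35
tool_pos: [0.6174, -0.1801, 0.0112]
ee_rot: [[0.999, 0.043, -0.0], [0.043, -0.999, 0.0], [-0.0, -0.0, -1.0]]
contact_force: [0.4, 0.1, -0.4]
gripper_width: 0.445
```

Emit:
play_rows(
  plan="0 0 -0.01 0 0 0; 0 0 -0.03 0 0 0; 0 0 -0.04 0 0 0; -0.02 -0.02 -0.035 0 0 0; -0.02 -0.03 -0.03 0 0 0",
)

```text
t: 40.85
tool_pos: [0.5762, -0.1331, 0.1593]
ee_rot: [[0.999, 0.041, 0.004], [0.041, -0.999, -0.001], [0.004, 0.001, -1.0]]
contact_force: [1.1, 0.3, 0.5]
gripper_width: 0.452
```

Emit:
play_rows(
  plan="-0.02 -0.03 -0.01 0 0 0; -0.01 -0.03 0 0 0 0; 0 -0.03 0 0 0 0; 0 0 0 0 0 0; 0 0 0 0 0 0",
)

```text
t: 41.35
tool_pos: [0.5417, -0.0431, 0.1673]
ee_rot: [[0.999, 0.045, 0.001], [0.045, -0.999, -0.001], [0.001, 0.001, -1.0]]
contact_force: [0.6, -0.2, -0.0]
gripper_width: 0.449
```

Emit:
play_rows(
  plan="0 0 0 0 0 0; 0 0 0 0 0 0; 0 0 0 0 0 0",
)

```text
t: 41.65
tool_pos: [0.5416, -0.0442, 0.1664]
ee_rot: [[0.999, 0.042, -0.0], [0.042, -0.999, 0.0], [-0.0, -0.0, -1.0]]
contact_force: [0.6, -0.2, 0.2]
gripper_width: 0.446
```

Run:
```python
from h import *
o,im,d=snap('w16');trays('w16')
print('clip');blob('w16',(.6185,-.1804),.036,.0125,.05)
print('tall');blob('w16',(.603,-.0318),.04,.05,.07)
print('post');blob('w16',(.6263,.237),.04,.05,.07)
print('squat');blob('w16',(.6257,.165),.04,.031,.045)
P=wcloud(o,d)
q=P[(d>0)&(np.hypot(P[...,0]-.6176,P[...,1]-.0386)<.037)&(P[...,2]>.031)&(P[...,2]<.05)].astype(np.float32)
_,l,k=cv2.kmeans(q,3,None,(3,50,1e-5),10,2);k=np.array([q[l[:,0]==i].mean(0) for i in range(3)]);m=k.mean(0);print('stilt',len(q),m,np.hypot(*(k-m)[:,:2].T))
```

```text
snap w16 41.65 [ 0.5416 -0.0442  0.1664]
w16 round tile px 79.0 127.0 z 0.0095 mean [0.6014 0.2379] c 0.6001 0.2387 size 48.3 14.0 ang 89.6 | rim c 0.6259 0.2010 size 151.8 99.8 ang 89.6 z 0.0193 floor z 0.0035
w16 square tile px 235.0 81.0 z 0.0095 mean [0.6402 0.0371] c 0.6370 0.0343 size 63.4 25.5 ang 79.0 | rim c 0.6105 0.0036 size 150.9 100.2 ang 78.7 z 0.0165 floor z 0.0035
w16 oblong tile px 445.0 115.0 z 0.0094 mean [ 0.6194 -0.1759] c 0.6185 -0.1799 size 85.6 39.8 ang 3.2 | rim c 0.6200 -0.2167 size 100.0 152.0 ang 2.5 z 0.0176 floor z 0.0035
clip
w16 px 453.0 117.0 n 1514 ztop 0.0337 mean [ 0.6176 -0.176 ] rect c 0.6164 -0.1680 size 54.8 46.5 ang 1.8 circ 0.6161 -0.1748 d 60.5
tall
w16 px 302.0 123.0 n 1947 ztop 0.0609 mean [ 0.6016 -0.0318] rect c 0.6016 -0.0317 size 40.1 40.3 ang 25.6 circ 0.6016 -0.0317 d 41.4
post
w16 px 53.0 107.0 n 673 ztop 0.0605 mean [0.6261 0.2336] rect c 0.6261 0.2359 size 33.0 35.2 ang 10.0 circ 0.6257 0.2358 d 45.1
squat
w16 px 113.0 102.0 n 1823 ztop 0.0390 mean [0.6251 0.1615] rect c 0.6254 0.1642 size 55.1 54.3 ang 71.4 circ 0.6255 0.1643 d 56.1
stilt 302 [0.6152 0.0381 0.035 ] [0.0212 0.0212 0.0214]
```

View pics/w16.png

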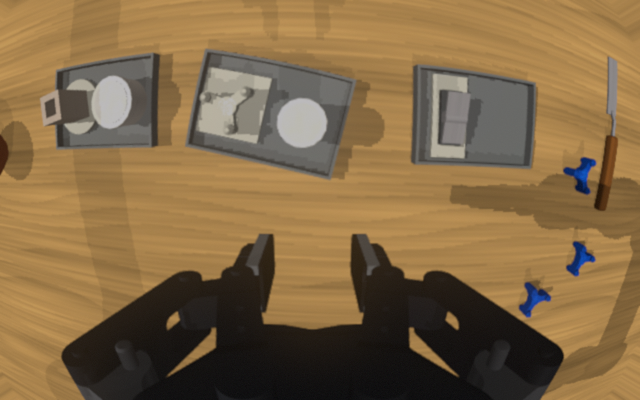

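Everything is in its place: clip lengthwise on its tile at (453,117), stilt (228,105), tall pot (302,123), post (53,107) and squat pot (113,102). One last check covers the clip and, from the top camera, the two bystanders.

Run:
```python
from h import *
print('clip');blob('w16',(.6185,-.1804),.036,.018,.05)
im,d=ctrl.camera('top');P=cloud('top',d);f=np.load('pics/top0.npz');P0=cloud('top',f['d'])
for n,c,r,zl in [('bowl',(.577,.437),.055,.01),('handle',(.545,-.465),.03,.01)]:
    for Q in (P0,P):
        m=(np.hypot(Q[...,0]-c[0],Q[...,1]-c[1])<r)&(Q[...,2]>zl)&(Q[...,2]<.06);print(n,m.sum(),Q[m].mean(0))
o=ctrl.get_obs();print(o['t'],o['tool_pos'],np.abs(o['qvel']).max());ctrl.finish_job()
```

```text
clip
w16 px 455.0 117.0 n 1263 ztop 0.0339 mean [ 0.6177 -0.1774] rect c 0.6167 -0.1787 size 54.5 25.8 ang 3.0 circ 0.6167 -0.1774 d 57.3
bowl 501 [0.5801 0.4437 0.0271]
bowl 487 [0.5804 0.4435 0.0274]
handle 96 [ 0.5494 -0.4633  0.0151]
handle 93 [ 0.5496 -0.4635  0.0151]
41.75 [ 0.5415 -0.044   0.1663] 0.0033107438837589125
the job is handed in; nothing more can be done
```

All three kits are made up in the order asked, and the job was handed in at 41.75 s of the 134 s allowed. Each piece was set down upright and let go only after contact was felt. The arm was clear of everything when I handed in.

The last wrist-camera check gave these distances from the middle of each place:

| Piece | Place | Offset |
|---|---|---|
| White stilt | Square tile | about 2.3 mm |
| Tall pot | Bare half, square tray | about 1.7 mm by camera, near 0 by tool position |
| Kiln post | Round tile | about 1 mm |
| Squat pot | Bare half, round tray | under 1 mm |
| Clip | Oblong tile | about 2–3 mm by camera, about 0.5 mm by tool position |

- **Clip angle:** it lies at 3.0° against the tray's 2.5°, so it runs lengthwise along the tile.
- **Bystanders:** top-camera readings of the bowl and the spatula handle agree with the start to within 0.5 mm. I did not go near the blue stilts.
- **Disagreement:** the wrist camera and the arm's own tool position differed by up to about 2 mm at close range. Correcting the stilt by the camera is probably what left it off centre. I did not grip it again because it was already stable near the middle.

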